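# Loosen the knurled collar of a mould clamp and swing its arm away

### The job

The plaster casting mould is held down by a swing clamp. With the fingers closed, roll a fingertip along the knurled rim of the big brass collar to unscrew it two full turns counter-clockwise seen from above, counting by its red mark, so that the mark ends up back beside the white line on the post; only then push the blue clamp arm by its black upright pin, off the mould and round to the robot's right until it meets its stop. Do not grip or lift anything, and leave the mould and the other pots and tools where they stand.

Things in the scene. Friction and masses are not known exactly. Their poses are not given: they have to be found in the camera images.
- clamp_base: the fixed swing clamp: a grey base plate, 300 x 290 mm, 12 mm thick, with a vertical post. Origin on the post's axis at table level, z up; the mould lies on its -x side, towards the robot. The plate runs from x -210 to +90 mm and y -100 to +190 mm of this frame. The top of the post, 22 mm across, shows in the middle of the collar, 6.5 mm above its top face, and carries a white line that points to -x of this frame
- collar (a joint): angle of the brass locking collar about the vertical post axis, rad, growing counter-clockwise seen from above (unscrewing). 0 when its red mark stands beside the white line with the clamp tight (it starts within 0.2 of that); 12.57 after two full turns. It stops at -0.3 (tightening), turns freely beyond two turns, stays where it is left, and resists with about 0.07 N m. It does not rise as it turns
- collar_top (a point): centre of the collar's top face, 142 mm above the table, on the post's axis. The collar is a brass disc 100 mm across and 30 mm thick (its rim runs from 112 to 142 mm above the table) with a knurled rim, too wide to grip; a red mark runs radially on its top face from 15 to 49 mm. Nothing but the arm's pin rises above the collar's underside near it
- strap (a joint): angle of the blue clamp arm about the post axis, rad. About 0 as it lies over the mould (starts within 0.08), grows counter-clockwise seen from above, that is towards the robot's right; its stop, a steel pin 12 mm across on the base plate, is at 1.6. It resists with about 0.2 N m and stays where it is left
- strap_pin (a point): centre of the black upright pin, 20 mm across and 40 mm tall (108 to 148 mm above the table), on the outer end of the blue arm, 165 mm from the post's axis; moves with the arm. Axes: x along the arm towards the post, z up. The arm is a flat bar 26 mm wide, its top 108 mm and underside 88 mm above the table, and ends 15 mm beyond the pin
- mould: two-part white plaster casting mould, 105 x 109 mm, 70 mm tall, loose on the base plate under the arm, its top 82 mm above the table; origin at the centre of its underside
- cup: small white bisque cup, 54 mm across, 55 mm tall, standing on the base plate; origin at the centre of its underside; leave alone
- house: small white ceramic house with a terracotta roof, 45 x 38 mm, about 50 mm tall, standing on the base plate; origin at the centre of its underside; leave alone
- vase: white bisque vase, 104 mm across, 190 mm tall, on the table to one side; origin at the centre of its underside; leave alone
- mug: terracotta mug, 80 mm across, 90 mm tall, on the table to the left; origin at the centre of its underside; leave alone
- bowl: blue bowl, 120 mm across, 50 mm tall, on the table to one side; origin at the centre of its underside; leave alone
- glaze: white glaze jar with a blue cap, 70 mm across, 90 mm tall, on the table to the right; origin at the centre of its underside; leave alone
- brush: brush, 180 mm long, lying on the table to the left of the clamp; origin at the middle of the handle; leave alone
Not all that is in view belongs to the job. There is more than one size of the mould; the job needs the largest.

How it is judged:
By the outcome, as a careful person would: the job done as asked, in the order asked, and still so for the second after the job is handed in, with the robot touching nothing.
It also fails if it takes over 72 s, if anything falls off the work surface, if the arm or the gripper's body presses on something with over 40 N, if the wrist force passes 120 N, or if a joint passes its speed limit or range.

### The arm

A 6-joint arm with a two-finger parallel gripper is mounted at the origin on the work surface. World frame = base frame: x ahead of the robot, y to its left, z up, the work surface at z = 0. Lengths are in m, angles in rad, forces in N, time in s.
With the tool pointing down it reaches from about 0.325 to 1 m from the base axis. Payload 5.1 kg.
Tool frame: the origin (TCP) lies between the finger pads; the fingertips stand 25 mm ahead of it and the grasp point (between the pads) lies 6 mm ahead of it (env.tip_reach is the distance from the TCP to the fingertips, in m); z points along the fingers, y is the direction in which the jaws open and shut (so a half turn about z gives the same grasp; the last joint's range is limited). The gripper opens to 85 mm and grips with 20 to 120 N. Pads are 22 mm wide; open, the fingers measure 114 mm over their backs; the gripper's body (76 mm by 85 mm) begins 54 mm behind the grasp point. The pads swing forward as they close: fully open they stand 13 mm farther back than shut.
Start: joints at [1.095, 0.124, 1.65, -0, 1.367, -0.083], TCP at [0.249, 0.6, 0.256] pointing down, gripper open.
Joint ranges: [-2.61, 2.61], [-1.02, 2.33], [0.03, 2.71], [-1.35, 4.49], [0.32, 2.68], [-2.91, 2.91]. Speed limits (rad/s): [2.57, 2.57, 3.14, 3.14, 3.14, 3.14].

### API

Orientations are given as a 3x3 rotation matrix whose columns are the frame's x, y, z axes.
In Python, from rig import env, cams, ticket gives the robot as it stands. The module is installed in compiled form; this text tells all that it offers.
- The arm moves only by the tool move_arm, never from a script. Its arguments are lists of equal length, an entry for each row: "offset": the shift along the tool's x, y, z in cm, a list of three; "turn": the turn, a rotation vector about the tool's x, y, z in degrees, a list of three; "fingers": the opening in per cent of the stroke, from 0 (shut) to 100 (fully open). A call has 1 to 10 rows; each row shifts and turns the commanded pose from where the row before left it, along the tool's axes as they then stand; what a row does not reach is not made up. A row lasts 1/8 s, in which the tool goes at most 62.5 mm and 10.7 degrees, less where a joint would pass 70% of its speed; a pose out of reach is approached as far as the arm can. A call is refused whole if a number of a shift passes 6.25 or a number of a turn 10.7, either way. A call with a gripper value outside its range is refused whole. The fingers move at their own pace and stop on an object; "force" is the grip in N (left out, the last holds). Time passes only in rows, so rows that do not move let the fingers close. It gives the time, the measured TCP pose, the force and the opening at its end, in the units of the state.
- env.get_state(): the state, without advancing time (a new reading comes with each control period).
- cams.read_camera(name): name is "side" or "top" or "wrist"; returns the picture (384x512x3 uint8, red, green, blue); there is no depth.
- cams.get_calibration(name): a dict with "fovy" (degrees; the focal length in pixels is half the picture's height over the tangent of half this angle, whatever the lens; pixels are square), "cx", "cy" (the principal point, pixels), "R" (3x3) and "t" (3): a world point X has camera coordinates R X + t; the wrist camera has in their place "mount" (4x4, takes a point from camera to tool coordinates, whose origin is the TCP and whose axes are the flange's). Camera axes: x right, y down, z forward; pixel columns grow to the right and rows downward; lengths in m; the calibration is good to about 2 mm. A picture is of the moment at which its call begins: read the wrist's pose just before it. get_calibration takes no time and is no camera call.
- ticket.finish_job(): hands the job in, once; it reports no verdict.
The state is a dict: "clock": time; "joint_positions": joint angles; "qvel": joint speeds; "joint_efforts": joint torques, N m; "tcp_pos": TCP position; "ee_rot": TCP orientation; "wrist_force": force on the tool from outside, world axes, zero at the start; "moment": the same for the moment, N m; "width": finger opening in m.
Only numpy, scipy, OpenCV 4.12 (cv2) and the standard library are available. Lean on these libraries where they do the work, as an engineer would, in place of code of your own. Each camera call takes 0.05 s, during which the arm holds its last target.

## Working session

There is one attempt and no reset: what is moved stays moved. The work goes in short steps, Python scripts to look and compute and a tool call to move; the robot and the scene stay as the last step left them, time stands still between calls to the robot, and variables do not carry over. Pictures are saved under pics/ and viewed, and the job is handed in when it is done.

Besides the shell and the picture viewer there is one more tool, called after "Call:" as name(argument=value, ...) on one line, values as JSON. move_arm: Moves the arm, as the interface text tells. Its arguments: {"type":"object","properties":{"offset":{"type":"array","items":{"type":"array","items":{"type":"number"}}},"turn":{"type":"array","items":{"type":"array","items":{"type":"number"}}},"fingers":{"type":"array","items":{"type":"number"}},"force":{"type":"number"}},"required":["offset","turn","fingers"]}

```bash
mkdir -p pics; ls; python3 - <<'E'
from rig import env,cams,ticket
import cv2
for n in ["top","side"]:
    im=cams.read_camera(n); cv2.imwrite(f"pics/{n}0.png",im[:,:,::-1])
    c=cams.get_calibration(n); print(n,c)
print(cams.get_calibration("wrist"))
s=env.get_state()
for k in s: print(k,s[k])
print(env.tip_reach)
E
```

```text
pics
top {'fovy': 55.35378303454053, 'cx': 261.12432368181413, 'cy': 191.81985284603402, 'R': array([[-0.02514217, -0.99960261, -0.01274748],
       [-0.98770739,  0.02680685, -0.15399836],
       [ 0.15427889,  0.00871893, -0.98798887]]), 't': array([0.01864044, 0.54168705, 1.36896937])}
side {'fovy': 53.00867187643543, 'cx': 253.04128749603558, 'cy': 189.27504687690222, 'R': array([[ 0.99496786, -0.09828374,  0.01947464],
       [-0.05115899, -0.66545998, -0.7446783 ],
       [ 0.08614936,  0.73993468, -0.66713939]]), 't': array([-0.53433966,  0.09250436,  1.2501262 ])}
{'fovy': 69.6530347975982, 'cx': 253.62912367870535, 'cy': 192.06834326320026, 'mount': array([[-6.99773828e-05, -9.58310343e-01, -2.85729385e-01,
         7.27737789e-02],
       [ 9.99999997e-01, -7.83289313e-05,  1.78002080e-05,
        -1.85753649e-03],
       [-3.94390008e-05, -2.85729383e-01,  9.58310346e-01,
        -1.18004961e-01],
       [ 0.00000000e+00,  0.00000000e+00,  0.00000000e+00,
         1.00000000e+00]])}
clock 0.1
joint_positions [ 1.09538687e+00  1.24440257e-01  1.65154064e+00 -2.73972178e-05
  1.36749750e+00 -8.26176482e-02]
qvel [ 2.49222650e-04  8.05227051e-05 -3.79187810e-03  8.25109153e-04
  3.67749164e-03  3.79139433e-04]
joint_efforts [ 6.15363915e-04 -4.24931467e+01 -3.66653860e+01 -2.88018953e-05
  3.91762951e-03  2.37788618e-05]
tcp_pos [0.24861142 0.60002951 0.25517376]
ee_rot [[-9.23846116e-01  3.82763178e-01 -8.39254958e-04]
 [ 3.82764076e-01  9.23844581e-01 -1.68891155e-03]
 [ 1.28887996e-04 -1.88153102e-03 -9.99998222e-01]]
wrist_force [-0.14248114 -0.37962416 -0.16207192]
moment [-0.02443251  0.00171034 -0.03031646]
width 0.08520431288973801
0.025
```

View pics/top0.png

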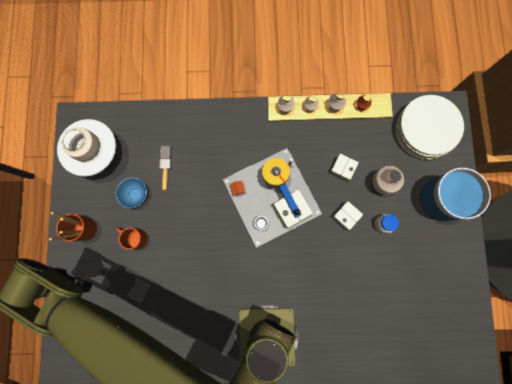

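View pics/side0.png

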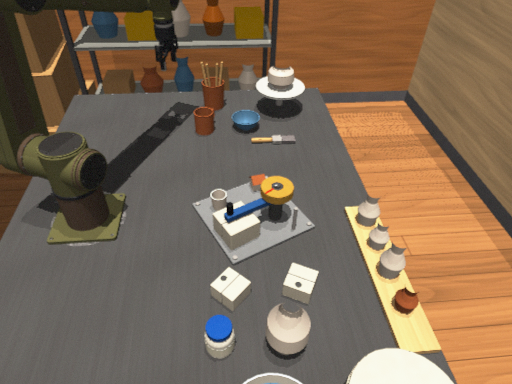

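```bash
cat > h.py <<'E'
import numpy as np, cv2
from rig import env,cams,ticket
def K(c,h=384):
    f=h/2/np.tan(np.radians(c["fovy"])/2); return f
def ray(n,uv,st=None):
    c=cams.get_calibration(n); f=K(c)
    d=np.array([(uv[0]-c["cx"])/f,(uv[1]-c["cy"])/f,1.])
    if n=="wrist":
        T=np.eye(4);T[:3,:3]=st["ee_rot"];T[:3,3]=st["tcp_pos"];M=T@c["mount"]
        return M[:3,3],M[:3,:3]@d
    return -c["R"].T@c["t"],c["R"].T@d
def onz(n,uv,z,st=None):
    o,d=ray(n,uv,st); return o+d*(z-o[2])/d[2]
def proj(n,X,st=None):
    c=cams.get_calibration(n); f=K(c); X=np.asarray(X,float)
    if n=="wrist":
        T=np.eye(4);T[:3,:3]=st["ee_rot"];T[:3,3]=st["tcp_pos"];M=np.linalg.inv(T@c["mount"]); p=M[:3,:3]@X+M[:3,3]
    else: p=c["R"]@X+c["t"]
    return np.array([c["cx"]+f*p[0]/p[2],c["cy"]+f*p[1]/p[2]])
def mask(im,lo,hi):
    return cv2.inRange(cv2.cvtColor(im,cv2.COLOR_RGB2HSV),lo,hi)
def biggest(m):
    cs,_=cv2.findContours(m,cv2.RETR_EXTERNAL,cv2.CHAIN_APPROX_NONE); return max(cs,key=cv2.contourArea)
E
python3 - <<'E'
from h import *
a=cv2.imread("pics/top0.png"); b=cv2.imread("pics/side0.png")
A=cv2.resize(a[130:260,210:340],(520,520),interpolation=cv2.INTER_CUBIC)
B=cv2.resize(b[160:270,180:325],(580,440),interpolation=cv2.INTER_CUBIC)
cv2.imwrite("pics/topcrop.png",A);cv2.imwrite("pics/sidecrop.png",B)
for n,im in(("top",a),("side",b)):
    m=mask(im[:,:,::-1].copy(),(18,150,120),(30,255,255)); 
    mm=np.zeros_like(m)
    if n=="top": mm[140:200,250:305]=m[140:200,250:305]
    else: mm[165:210,250:300]=m[165:210,250:300]
    c=biggest(mm); print(n,cv2.fitEllipse(c),cv2.boundingRect(c),cv2.contourArea(c))
    print(onz(n,cv2.fitEllipse(c)[0],.142),onz(n,cv2.fitEllipse(c)[0],.127))
E
```

```text
top ((275.2107849121094, 171.46412658691406), (24.819011688232422, 26.639860153198242), 59.136390686035156) (262, 158, 28, 28) 442.5
[ 0.59931121 -0.04907908  0.142     ] [ 0.60249874 -0.04955724  0.127     ]
side ((277.1822509765625, 187.14674377441406), (21.029312133789062, 31.041950225830078), 96.41228485107422) (261, 176, 33, 23) 429.5
[ 0.60212551 -0.05650485  0.142     ] [ 0.60549852 -0.03979024  0.127     ]
```

View pics/topcrop.png

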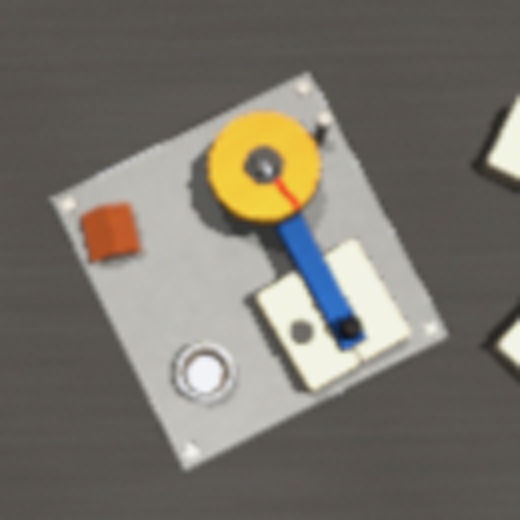

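View pics/sidecrop.png

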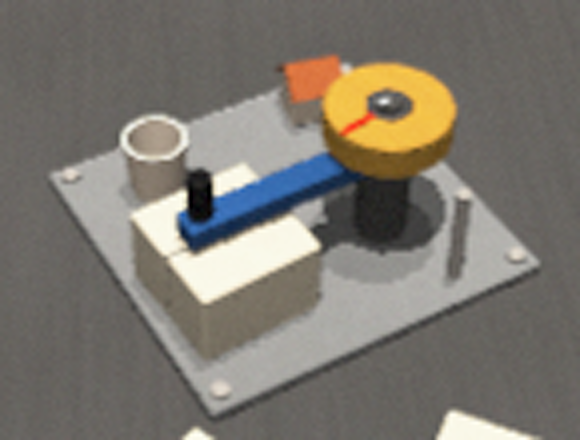

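The brass collar at top px (276,172) is the only brass disc. The black pin is at (297,214). The blue arm lies over the largest mould, at (290,207); the moulds at (345,166) and (348,215) are smaller decoys. The clamp's -x points about 207° in world axes. Next I go above the collar, fingers shut, for a close wrist view.

Call:
move_arm(offset=[[0,0,0],[0,0,0],[0,0,0],[-2.5,-4.6,-0.3],[-2.5,-4.6,-0.3],[-2.5,-4.6,-0.3],[-2.5,-4.6,-0.3],[-2.5,-4.6,-0.3],[-2.5,-4.6,-0.3],[-2.5,-4.6,-0.3]], turn=[[0,0,-7.5],[0,0,-7.5],[0,0,-7.5],[0,0,0],[0,0,0],[0,0,0],[0,0,0],[0,0,0],[0,0,0],[0,0,0]], fingers=[0,0,0,0,0,0,0,0,0,0])

```text
clock: 1.35
tcp_pos: [0.4241, 0.2768, 0.277]
ee_rot: [[-1.0, -0.0, -0.0], [-0.0, 1.0, -0.0], [0.0, -0.0, -1.0]]
wrist_force: [0.1, 0.7, 0.4]
width: -0.0001
```

Call:
move_arm(offset=[[-2.5,-4.6,-0.3],[-2.5,-4.6,-0.3],[-2.5,-4.6,-0.3],[-2.5,-4.6,-0.3],[-2.5,-4.6,-0.3],[-2.5,-4.6,-0.3],[-2.5,-4.6,-0.3],[0,0,0]], turn=[[0,0,0],[0,0,0],[0,0,0],[0,0,0],[0,0,0],[0,0,0],[0,0,0],[0,0,0]], fingers=[0,0,0,0,0,0,0,0])

```text
clock: 2.35
tcp_pos: [0.5995, -0.0464, 0.2975]
ee_rot: [[-1.0, 0.004, -0.001], [0.004, 1.0, -0.0], [0.001, -0.0, -1.0]]
wrist_force: [-1.3, 0.2, -0.9]
width: 0.0002
```

```bash
cat > look.py <<'E'
import sys
from h import *
s=env.get_state(); im=cams.read_camera("wrist"); cv2.imwrite(f"pics/{sys.argv[1]}.png",im[:,:,::-1])
np.savez(f"pics/{sys.argv[1]}.npz",tcp_pos=s["tcp_pos"],ee_rot=s["ee_rot"])
print(s["clock"],s["tcp_pos"],s["wrist_force"],s["width"]);print(s["ee_rot"].round(4),s["joint_positions"].round(3))
E
python3 look.py w1
```

```text
2.35 [ 0.59948378 -0.04637353  0.29752798] [-1.30876407  0.23671808 -0.85680225] 0.00024363724617499914
[[-1.0e+00  4.3e-03 -1.1e-03]
 [ 4.3e-03  1.0e+00 -2.0e-04]
 [ 1.1e-03 -2.0e-04 -1.0e+00]] [-0.166 -0.004  1.715 -0.     1.432 -1.733]
```

View pics/w1.png

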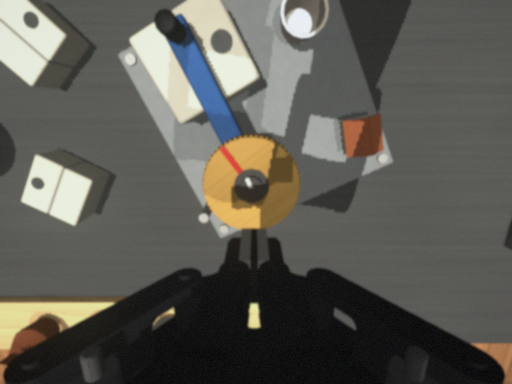

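```bash
cat > meas.py <<'E'
import sys
from h import *
def collar(name,verbose=True,ctr=None):
    im=cv2.imread(f"pics/{name}.png")[:,:,::-1].copy(); s=dict(np.load(f"pics/{name}.npz"))
    br=mask(im,(14,90,80),(30,255,255)); br[300:]=0
    red=mask(im,(0,150,120),(6,255,255))|mask(im,(172,150,120),(180,255,255))
    k=cv2.morphologyEx(br,cv2.MORPH_OPEN,np.ones((3,3))); c=biggest(k)
    h=cv2.convexHull(c); e=cv2.fitEllipse(h)
    P=onz("wrist",e[0],.142,s)
    if ctr is None: ctr=P[:2]
    # rays of red pixels onto top
    ys,xs=np.nonzero(red); pts=np.array([onz("wrist",(x,y),.142,s)[:2] for x,y in zip(xs,ys)]) if len(xs) else np.zeros((0,2))
    r=np.linalg.norm(pts-ctr,axis=1); pts=pts[(r>.013)&(r<.051)]
    v=(pts-ctr)/1; a=np.arctan2(v[:,1].mean(),v[:,0].mean())
    print("ellipse",e,"centre",P,"n red",len(pts),"mark deg",np.degrees(a)%360, "mean r",np.linalg.norm(v.mean(0)))
    hp=np.array([onz("wrist",p[0],.142,s)[:2] for p in h]); 
    print("radius",np.linalg.norm(hp-P[:2],axis=1).mean())
    return P,np.degrees(a)%360
if __name__=="__main__":
    collar(sys.argv[1])
E
python3 meas.py w1; python3 - <<'E'
from h import *
im=cv2.imread("pics/w1.png"); s=dict(np.load("pics/w1.npz"))
cv2.imwrite("pics/w1c.png",cv2.resize(im[125:255,185:320],(540,520),interpolation=cv2.INTER_CUBIC))
rgb=im[:,:,::-1].copy()
b=mask(rgb,(0,0,0),(180,255,45)); b[70:]=0; b[:,:140]=0;b[:,200:]=0
c=biggest(b);print(cv2.boundingRect(c),cv2.minEnclosingCircle(c),c.reshape(-1,2)[::6].tolist())
E
```

```text
ellipse ((250.948974609375, 182.45045471191406), (95.9981689453125, 97.46802520751953), 71.30550384521484) centre [ 0.59710055 -0.05083319  0.142     ] n red 144 mark deg 220.1630007823625 mean r 0.030952827477310586
radius 0.05024141844762249
(164, 17, 22, 26) ((176.0, 29.5), 12.855060577392578) [[173, 17], [175, 23], [172, 29], [166, 33], [167, 36], [173, 40], [179, 42], [184, 37], [185, 31], [182, 25], [176, 20]]
```

View pics/w1c.png

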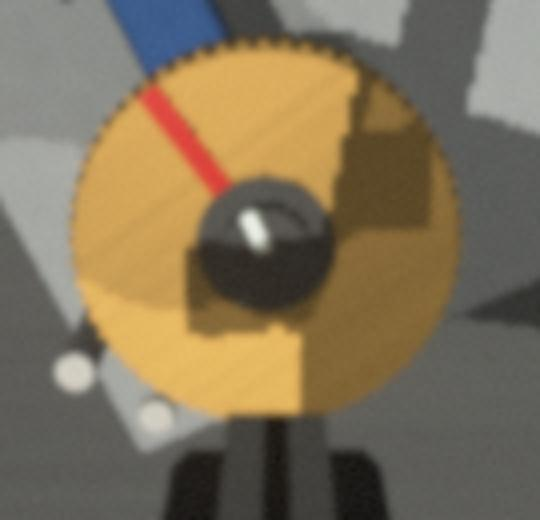

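```bash
python3 - <<'E'
from h import *
s=dict(np.load("pics/w1.npz")); im=cv2.imread("pics/w1.png")[:,:,::-1].copy()
g=cv2.cvtColor(im,cv2.COLOR_RGB2GRAY)
# left plate edge: per row subpixel gradient max near line (122,55)-(222,237)
P=[]
for y in range(80,200,3):
    x0=122+(y-55)*100/182.
    row=cv2.GaussianBlur(g,(3,3),0)[y,int(x0)-10:int(x0)+10].astype(float); d=np.diff(row)
    i=d.argmax(); 
    if d[i]>8: P.append((int(x0)-10+i+.5,y))
P=np.array(P,np.float32); l=cv2.fitLine(P,cv2.DIST_HUBER,0,.01,.01).ravel(); print(l,len(P))
a=onz("wrist",l[2:]-60*l[:2],.012,s);b=onz("wrist",l[2:]+60*l[:2],.012,s)
print("edge yaw",np.degrees(np.arctan2(*(b-a)[[1,0]])), a,b)
C=np.array([.5971,-.0508]); n=(b-a)[:2]/np.linalg.norm((b-a)[:2]); v=a[:2]-C; print("dist to edge (100)",v[0]*n[1]-v[1]*n[0])
# top cam, same
m=None
# white line
w=mask(im,(0,0,170),(180,60,255)); w[:165]=0;w[200:]=0;w[:,:235]=0;w[:,270:]=0
c=biggest(w); ys,xs=np.nonzero(w); print(xs,ys)
l=cv2.fitLine(np.c_[xs,ys].astype(np.float32),cv2.DIST_L2,0,.01,.01).ravel()
a=onz("wrist",l[2:],.1485,s);b=onz("wrist",l[2:]+5*l[:2],.1485,s);print("white deg",np.degrees(np.arctan2(*(b-a)[[1,0]])),a)
# pin top
for uv in [(167,20),(176,30)]: print(onz("wrist",uv,.148,s))
# strap edges
bl=mask(im,(100,120,60),(125,255,255)); bl[135:]=0; bl[:,:130]=0; bl[:,260:]=0
c=biggest(bl); r=cv2.minAreaRect(c); print(r)
M=cv2.moments(bl); box=cv2.boxPoints(r); q=[onz("wrist",p,.108,s)[:2].round(4) for p in box]; print(q)
# pin from top+side
for n,uv in(("top",(210+348/4,130+325/4)),("side",(180+201/4,160+174/4))): print(n,onz(n,uv,.148))
E
```

```text
[  0.4866725   0.8735845 164.075     138.5      ] 40
edge yaw 25.038240050154958 [ 0.49387541 -0.21027157  0.012     ] [ 0.64375434 -0.14026005  0.012     ]
dist to edge (100) 0.10079828378189187
[246 247 248 245 246 247 248 249 245 246 247 248 249 246 247 248 249 250
 246 247 248 249 250 247 248 249 250 251 247 248 249 250 248 249 250] [178 178 178 179 179 179 179 179 180 180 180 180 180 181 181 181 181 181
 182 182 182 182 182 183 183 183 183 183 184 184 184 184 185 185 185]
white deg 26.403586567108785 [ 0.59434808 -0.05378238  0.1485    ]
[ 0.45207371 -0.12139764  0.148     ]
[ 0.45968616 -0.1143561   0.148     ]
((205.20001220703125, 86.89999389648438), (113.59223937988281, 22.807893753051758), 63.43495178222656)
[array([ 0.4597, -0.1316]), array([ 0.4507, -0.1105]), array([ 0.5496, -0.0619]), array([ 0.5606, -0.0846])]
top [ 0.45265717 -0.12124932  0.148     ]
side [ 0.45658069 -0.12277581  0.148     ]
```

```bash
cat >> meas.py <<'E'
E
python3 - <<'E'
from h import *
s=dict(np.load("pics/w1.npz")); im=cv2.imread("pics/w1.png")[:,:,::-1].copy()
red=mask(im,(0,150,120),(6,255,255))|mask(im,(172,150,120),(180,255,255)); 
ys,xs=np.nonzero(red); k=(xs>200)&(xs<260)&(ys>135)&(ys<190); pts=np.array([onz("wrist",p,.142,s)[:2] for p in zip(xs[k],ys[k])],np.float32)
l=cv2.fitLine(pts,cv2.DIST_L2,0,1e-4,1e-4).ravel(); print("mark line deg",np.degrees(np.arctan2(l[1],l[0]))%180+180,l, np.linalg.norm(pts-[.598,-.0508],axis=1).min(),np.linalg.norm(pts-[.598,-.0508],axis=1).max())
# lower half (far side) rim only, circle fit with outer bottom + lateral points
br=mask(im,(14,90,80),(30,255,255)); k=cv2.morphologyEx(br,cv2.MORPH_OPEN,np.ones((3,3)));k[300:]=0
from h import biggest
h=cv2.convexHull(biggest(k)).reshape(-1,2)
w=np.array([onz("wrist",p,.142,s)[:2] for p in h])
sel=w[:,0]>.585
from scipy.optimize import least_squares
r=least_squares(lambda p:np.linalg.norm(w[sel]-p,axis=1)-.05,[.598,-.051]);print(r.x,r.fun.round(4), sel.sum())
# post top
for uv in [(185+266/4-.4,125+244/4-.4)]: print(onz("wrist",uv,.1485,s))
for X in [(.6,-.051,.142),(.598,-.051,.142)]: print(proj("top",X))
E
```

```text
mark line deg 216.13013 [ 0.80767995  0.5896212   0.57344604 -0.07079665] 0.016211141433504873 0.046702558679087416
[ 0.60033509 -0.05103718] [ 0.0004 -0.      0.      0.0003  0.0001  0.0002  0.0002  0.0001 -0.0001
 -0.0001 -0.0003 -0.0009 -0.0001  0.0003 -0.0001 -0.0003  0.0007  0.001
  0.0006 -0.0004 -0.0005 -0.0003] 22
[ 0.59867572 -0.05063238  0.1485    ]
[275.73721084 171.26267876]
[275.7545652  171.80549784]
```

Call:
move_arm(offset=[[0,4.6,0],[0,4.6,0],[0,0,5],[0,0,5],[0,0,5],[0,0,0]], turn=[[0,0,0],[0,0,0],[0,0,0],[0,0,0],[0,0,0],[0,0,0]], fingers=[0,0,0,0,0,0])

```text
clock: 3.15
tcp_pos: [0.5944, 0.0498, 0.143]
ee_rot: [[-1.0, -0.002, -0.011], [-0.002, 1.0, 0.0], [0.011, 0.0, -1.0]]
wrist_force: [0.2, -1.0, 0.2]
width: -0.0
```

```bash
python3 look.py w2
```

```text
3.15 [0.59443078 0.04980251 0.14300797] [ 0.15428276 -0.9914254   0.23639804] -1.123586461550866e-05
[[-9.999e-01 -1.600e-03 -1.100e-02]
 [-1.600e-03  1.000e+00  3.000e-04]
 [ 1.100e-02  4.000e-04 -9.999e-01]] [-0.007  0.11   1.864  0.     1.179 -1.579]
```

View pics/w2.png

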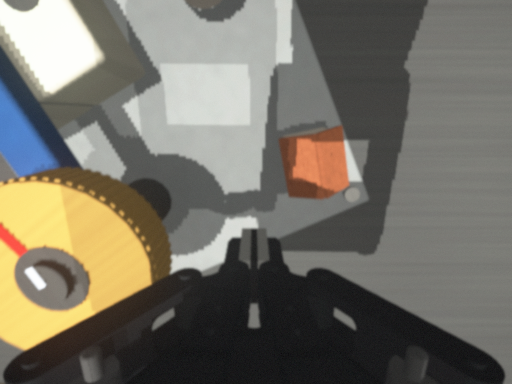

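Call:
move_arm(offset=[[-0.5,-2.0,-0.3],[0,-1.6,0],[0,-0.2,0],[0,0,0]], turn=[[0,0,0],[0,0,0],[0,0,0],[0,0,0]], fingers=[0,0,0,0])

```text
clock: 3.7
tcp_pos: [0.6063, 0.0126, 0.1556]
ee_rot: [[-1.0, 0.002, 0.007], [0.002, 1.0, 0.008], [-0.007, 0.008, -1.0]]
wrist_force: [1.3, 13.7, 5.0]
width: -0.0
```

Call:
move_arm(offset=[[0,-0.3,0],[0,0,0]], turn=[[0,0,0],[0,0,0]], fingers=[0,0])

```text
clock: 3.95
tcp_pos: [0.6063, 0.0122, 0.1557]
ee_rot: [[-1.0, 0.002, 0.008], [0.002, 1.0, 0.013], [-0.008, 0.013, -1.0]]
wrist_force: [2.0, 21.7, 5.6]
width: -0.0001
```

Call:
move_arm(offset=[[0,-0.2,0],[0,0,0]], turn=[[0,0,0],[0,0,0]], fingers=[0,0])

```text
clock: 4.2
tcp_pos: [0.6062, 0.0119, 0.1557]
ee_rot: [[-1.0, 0.002, 0.008], [0.002, 1.0, 0.016], [-0.008, 0.016, -1.0]]
wrist_force: [0.6, 27.4, 5.5]
width: -0.0004
```

Call:
move_arm(offset=[[0,1.5,0],[0.7,0,0.8],[0,0,0],[0,0,0]], turn=[[0,0,0],[0,0,0],[0,0,0],[0,0,0]], fingers=[0,0,0,0])

```text
clock: 4.7
tcp_pos: [0.5965, 0.0195, 0.143]
ee_rot: [[-1.0, 0.001, -0.001], [0.001, 1.0, -0.0], [0.001, -0.0, -1.0]]
wrist_force: [0.5, 0.3, 0.4]
width: 0.0001
```

Call:
move_arm(offset=[[0,0,0]], turn=[[0,0,0]], fingers=[0])

```text
clock: 4.82
tcp_pos: [0.5969, 0.0198, 0.1434]
ee_rot: [[-1.0, 0.001, 0.0], [0.001, 1.0, -0.0], [-0.0, -0.0, -1.0]]
wrist_force: [0.6, 0.8, 0.4]
width: -0.0001
```

```bash
python3 look.py w3; python3 meas.py w3
```

```text
4.825 [0.59688742 0.01980503 0.14337909] [0.57418335 0.77363987 0.38989106] -7.218004867686606e-05
[[-1.e+00  9.e-04  2.e-04]
 [ 9.e-04  1.e+00 -2.e-04]
 [-2.e-04 -2.e-04 -1.e+00]] [-0.057  0.105  1.869 -0.     1.168 -1.626]
ellipse ((135.713623046875, 221.671142578125), (112.28260040283203, 187.93386840820312), 111.36600494384766) centre [ 0.57334972 -0.03688091  0.142     ] n red 737 mark deg 270.69198511234595 mean r 0.034593333184322166
radius 0.035327841295925505
```

View pics/w3.png

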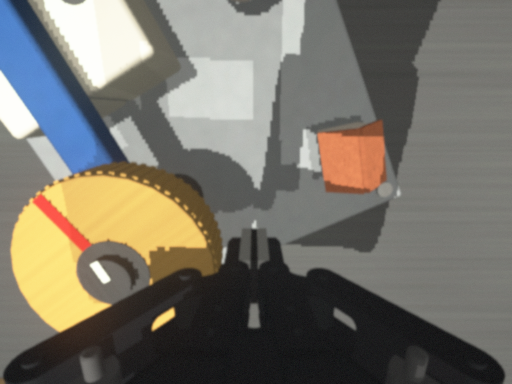

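Call:
move_arm(offset=[[-1.3,0,-0.3],[0,-0.6,0],[0,-0.4,0],[0,0,0]], turn=[[0,0,0],[0,0,0],[0,0,0],[0,0,0]], fingers=[0,0,0,0])

```text
clock: 5.38
tcp_pos: [0.6109, 0.0135, 0.1472]
ee_rot: [[-1.0, 0.001, 0.003], [0.001, 1.0, 0.007], [-0.003, 0.007, -1.0]]
wrist_force: [2.2, 12.7, 1.0]
width: -0.0001
```

```bash
cat > path.py <<'E'
import numpy as np
C=np.array([.5995,-.051]); 
def pts(hx,hy,R,step=10):
    P=[];L=[]
    # start on +y side, X+ end of flat; go ccw
    def add(p,l): P.append(p);L.append(l)
    for q in range(4):
        a0=90*(q+1)
        s={0:(-1,1),1:(-1,-1),2:(1,-1),3:(1,1)}[q]
        for a in np.arange(a0,a0+91,step):
            add(C+R*np.array([np.cos(np.radians(a)),np.sin(np.radians(a))])+np.array([s[0]*hx,s[1]*hy]),a)
    return np.array(P),L
if __name__=="__main__":
    P,L=pts(.011,.0135,.047)
    start=np.array([.6105,.0096]); prev=start
    for p,l in zip(P,L):
        d=(p-prev)*100; prev=p; print(l,p.round(4),"tool [%.2f, %.2f, 0]"%(-d[0],d[1]))
E
python3 path.py
```

```text
90 [0.5885 0.0095] tool [2.20, -0.01, 0]
100 [0.5803 0.0088] tool [0.82, -0.07, 0]
110 [0.5724 0.0067] tool [0.79, -0.21, 0]
120 [0.565  0.0032] tool [0.74, -0.35, 0]
130 [ 0.5583 -0.0015] tool [0.67, -0.47, 0]
140 [ 0.5525 -0.0073] tool [0.58, -0.58, 0]
150 [ 0.5478 -0.014 ] tool [0.47, -0.67, 0]
160 [ 0.5443 -0.0214] tool [0.35, -0.74, 0]
170 [ 0.5422 -0.0293] tool [0.21, -0.79, 0]
180 [ 0.5415 -0.0375] tool [0.07, -0.82, 0]
180 [ 0.5415 -0.0645] tool [-0.00, -2.70, 0]
190 [ 0.5422 -0.0727] tool [-0.07, -0.82, 0]
200 [ 0.5443 -0.0806] tool [-0.21, -0.79, 0]
210 [ 0.5478 -0.088 ] tool [-0.35, -0.74, 0]
220 [ 0.5525 -0.0947] tool [-0.47, -0.67, 0]
230 [ 0.5583 -0.1005] tool [-0.58, -0.58, 0]
240 [ 0.565  -0.1052] tool [-0.67, -0.47, 0]
250 [ 0.5724 -0.1087] tool [-0.74, -0.35, 0]
260 [ 0.5803 -0.1108] tool [-0.79, -0.21, 0]
270 [ 0.5885 -0.1115] tool [-0.82, -0.07, 0]
270 [ 0.6105 -0.1115] tool [-2.20, 0.00, 0]
280 [ 0.6187 -0.1108] tool [-0.82, 0.07, 0]
290 [ 0.6266 -0.1087] tool [-0.79, 0.21, 0]
300 [ 0.634  -0.1052] tool [-0.74, 0.35, 0]
310 [ 0.6407 -0.1005] tool [-0.67, 0.47, 0]
320 [ 0.6465 -0.0947] tool [-0.58, 0.58, 0]
330 [ 0.6512 -0.088 ] tool [-0.47, 0.67, 0]
340 [ 0.6547 -0.0806] tool [-0.35, 0.74, 0]
350 [ 0.6568 -0.0727] tool [-0.21, 0.79, 0]
360 [ 0.6575 -0.0645] tool [-0.07, 0.82, 0]
360 [ 0.6575 -0.0375] tool [-0.00, 2.70, 0]
370 [ 0.6568 -0.0293] tool [0.07, 0.82, 0]
380 [ 0.6547 -0.0214] tool [0.21, 0.79, 0]
390 [ 0.6512 -0.014 ] tool [0.35, 0.74, 0]
400 [ 0.6465 -0.0073] tool [0.47, 0.67, 0]
410 [ 0.6407 -0.0015] tool [0.58, 0.58, 0]
420 [0.634  0.0032] tool [0.67, 0.47, 0]
430 [0.6266 0.0067] tool [0.74, 0.35, 0]
440 [0.6187 0.0088] tool [0.79, 0.21, 0]
450 [0.6105 0.0095] tool [0.82, 0.07, 0]
```

Call:
move_arm(offset=[[0.8,0,0],[0.7,0,0],[0.7,0,0],[0.82,-0.07,0],[0.79,-0.21,0],[0.74,-0.35,0],[0.67,-0.47,0],[0.58,-0.58,0]], turn=[[0,0,0],[0,0,0],[0,0,0],[0,0,0],[0,0,0],[0,0,0],[0,0,0],[0,0,0]], fingers=[0,0,0,0,0,0,0,0])

```text
clock: 6.38
tcp_pos: [0.5512, -0.0071, 0.1462]
ee_rot: [[-1.0, 0.0, -0.0], [0.0, 1.0, -0.0], [0.0, -0.0, -1.0]]
wrist_force: [0.2, 0.1, 0.1]
width: -0.0001
```

```bash
python3 look.py w4; python3 - <<'E'
from h import *
cv2.imwrite("pics/t4.png",cv2.resize(cams.read_camera("top")[130:260,210:340,::-1],(520,520),interpolation=cv2.INTER_CUBIC))
E
```

```text
6.375 [ 0.55120654 -0.00712955  0.14615914] [0.23852012 0.08678875 0.06580001] -0.00012961487991762876
[[-1.e+00  4.e-04 -4.e-04]
 [ 4.e-04  1.e+00 -5.e-04]
 [ 4.e-04 -5.e-04 -1.e+00]] [-1.100e-01  2.000e-03  1.970e+00 -1.000e-03  1.169e+00 -1.680e+00]
```

View pics/w4.png

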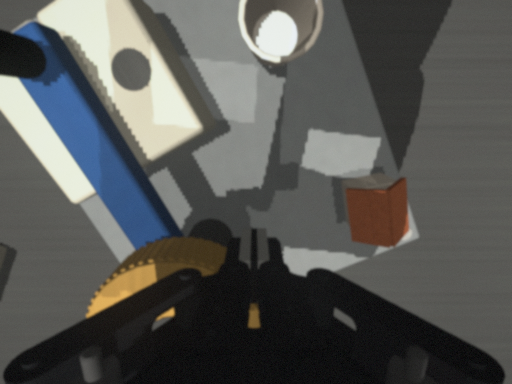

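View pics/t4.png

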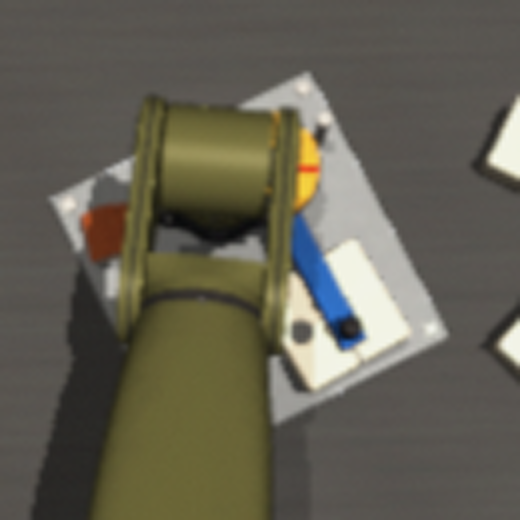

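Call:
move_arm(offset=[[-0.15,-0.13,0],[0,0,0]], turn=[[0,0,0],[0,0,0]], fingers=[0,0])

```text
clock: 6.72
tcp_pos: [0.5533, -0.0077, 0.1462]
ee_rot: [[-1.0, 0.0, -0.001], [0.0, 1.0, -0.0], [0.001, -0.0, -1.0]]
wrist_force: [-1.5, -0.1, -0.3]
width: -0.0001
```

Call:
move_arm(offset=[[-0.15,-0.13,0],[0,0,0]], turn=[[0,0,0],[0,0,0]], fingers=[0,0])

```text
clock: 6.98
tcp_pos: [0.5538, -0.0081, 0.1461]
ee_rot: [[-1.0, 0.0, -0.004], [0.0, 1.0, 0.002], [0.004, 0.002, -1.0]]
wrist_force: [-5.7, 3.7, 2.4]
width: -0.0001
```

Call:
move_arm(offset=[[-0.15,-0.13,0],[0,0,0]], turn=[[0,0,0],[0,0,0]], fingers=[0,0])

```text
clock: 7.22
tcp_pos: [0.554, -0.0084, 0.146]
ee_rot: [[-1.0, 0.0, -0.007], [0.0, 1.0, 0.004], [0.007, 0.004, -1.0]]
wrist_force: [-11.1, 7.3, 6.9]
width: 0.0001
```

```bash
cat > nxt.py <<'E'
import sys; from path import *
# args: cmdx cmdy startangle hx hy R nrows ; prints offsets
x,y,a,hx,hy,R,n=[float(v) for v in sys.argv[1:8]]
P,L=pts(hx,hy,R); P=np.vstack([P,P]); L=list(L)+[l+360 for l in L]
L=np.array(L,float)
# also handle a>450
prev=np.array([x,y]); k=0; out=[]
seen=set()
for p,l in zip(P,L):
    if l<=a+2 and not (l==a): continue
    d=(p-prev)*100; m=max(1,int(np.ceil(np.linalg.norm(d)/1.0)))
    for i in range(m): out.append((l,-d[0]/m,d[1]/m,prev+(p-prev)*(i+1)/m))
    prev=p
for i,o in enumerate(out[:int(n)]):
    print("%d [%.1f->%.2f, %.2f, 0],"%(o[0],0,o[1],o[2]),o[3].round(4))
E
python3 nxt.py .5565 -.0112 144 .006 .0135 .0455 60
```

```text
150 [0.0->0.24, -0.36, 0], [ 0.5541 -0.0148]
160 [0.0->0.34, -0.72, 0], [ 0.5507 -0.0219]
170 [0.0->0.21, -0.77, 0], [ 0.5487 -0.0296]
180 [0.0->0.07, -0.79, 0], [ 0.548  -0.0375]
180 [0.0->-0.00, -0.90, 0], [ 0.548  -0.0465]
180 [0.0->-0.00, -0.90, 0], [ 0.548  -0.0555]
180 [0.0->-0.00, -0.90, 0], [ 0.548  -0.0645]
190 [0.0->-0.07, -0.79, 0], [ 0.5487 -0.0724]
200 [0.0->-0.21, -0.77, 0], [ 0.5507 -0.0801]
210 [0.0->-0.34, -0.72, 0], [ 0.5541 -0.0872]
220 [0.0->-0.45, -0.65, 0], [ 0.5586 -0.0937]
230 [0.0->-0.56, -0.56, 0], [ 0.5643 -0.0994]
240 [0.0->-0.65, -0.45, 0], [ 0.5708 -0.1039]
250 [0.0->-0.72, -0.34, 0], [ 0.5779 -0.1073]
260 [0.0->-0.77, -0.21, 0], [ 0.5856 -0.1093]
270 [0.0->-0.79, -0.07, 0], [ 0.5935 -0.11  ]
270 [0.0->-0.60, 0.00, 0], [ 0.5995 -0.11  ]
270 [0.0->-0.60, 0.00, 0], [ 0.6055 -0.11  ]
280 [0.0->-0.79, 0.07, 0], [ 0.6134 -0.1093]
290 [0.0->-0.77, 0.21, 0], [ 0.6211 -0.1073]
300 [0.0->-0.72, 0.34, 0], [ 0.6283 -0.1039]
310 [0.0->-0.65, 0.45, 0], [ 0.6347 -0.0994]
320 [0.0->-0.56, 0.56, 0], [ 0.6404 -0.0937]
330 [0.0->-0.45, 0.65, 0], [ 0.6449 -0.0873]
340 [0.0
[... 892 characters left out ...]
0.5643 -0.0026]
500 [0.0->0.56, -0.56, 0], [ 0.5586 -0.0083]
510 [0.0->0.45, -0.65, 0], [ 0.5541 -0.0148]
520 [0.0->0.34, -0.72, 0], [ 0.5507 -0.0219]
530 [0.0->0.21, -0.77, 0], [ 0.5487 -0.0296]
540 [0.0->0.07, -0.79, 0], [ 0.548  -0.0375]
540 [0.0->-0.00, -0.90, 0], [ 0.548  -0.0465]
540 [0.0->-0.00, -0.90, 0], [ 0.548  -0.0555]
540 [0.0->-0.00, -0.90, 0], [ 0.548  -0.0645]
550 [0.0->-0.07, -0.79, 0], [ 0.5487 -0.0724]
560 [0.0->-0.21, -0.77, 0], [ 0.5507 -0.0801]
570 [0.0->-0.34, -0.72, 0], [ 0.5541 -0.0872]
580 [0.0->-0.45, -0.65, 0], [ 0.5586 -0.0937]
590 [0.0->-0.56, -0.56, 0], [ 0.5643 -0.0994]
600 [0.0->-0.65, -0.45, 0], [ 0.5708 -0.1039]
610 [0.0->-0.72, -0.34, 0], [ 0.5779 -0.1073]
```

Call:
move_arm(offset=[[0.24,-0.36,0],[0.34,-0.72,0],[0.21,-0.77,0],[0.07,-0.79,0],[0,-0.9,0]], turn=[[0,0,0],[0,0,0],[0,0,0],[0,0,0],[0,0,0]], fingers=[0,0,0,0,0])

```text
clock: 7.85
tcp_pos: [0.5411, -0.044, 0.1458]
ee_rot: [[-1.0, -0.001, -0.021], [-0.001, 1.0, 0.004], [0.021, 0.004, -1.0]]
wrist_force: [-30.9, 2.8, 19.7]
width: -0.0003
```

```bash
cat > tshot.py <<'E'
import sys
from h import *
for n,b in (("top",(130,260,210,340)),("side",(160,270,180,325))):
    im=cams.read_camera(n)[:,:,::-1]; cv2.imwrite(f"pics/{n}{sys.argv[1]}_full.png",im)
    cv2.imwrite(f"pics/{n}{sys.argv[1]}.png",cv2.resize(im[b[0]:b[1],b[2]:b[3]],None,fx=4,fy=4,interpolation=cv2.INTER_CUBIC))
a=cv2.imread(f"pics/top{sys.argv[1]}.png");b=cv2.imread(f"pics/side{sys.argv[1]}.png")
a=a[:400,100:420]; b=b[:400,180:]
cv2.imwrite(f"pics/ts{sys.argv[1]}.png",np.hstack([a,b]))
E
python3 tshot.py 5
```

```text
(no output)
```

View pics/ts5.png

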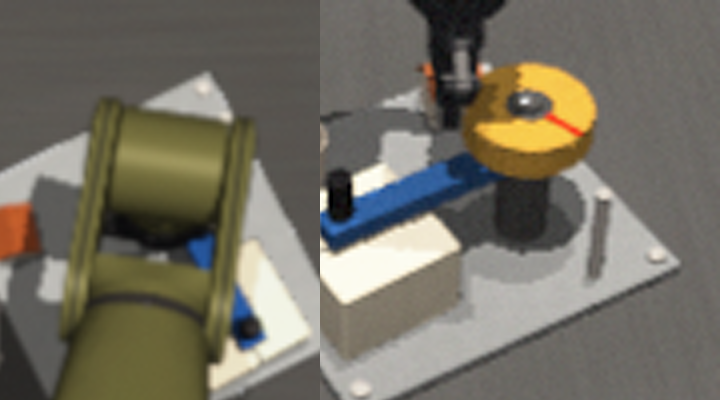

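```bash
python3 nxt.py .5435 -.0465 179 .0045 .0085 .0515 60 | sed 's/0.0->//' | tail -n +2
```

```text
190 [-0.03, -0.73, 0], [ 0.544  -0.0611]
190 [-0.03, -0.73, 0], [ 0.5443 -0.0684]
200 [-0.23, -0.87, 0], [ 0.5466 -0.0771]
210 [-0.38, -0.81, 0], [ 0.5504 -0.0852]
220 [-0.51, -0.74, 0], [ 0.5555 -0.0926]
230 [-0.63, -0.63, 0], [ 0.5619 -0.099 ]
240 [-0.74, -0.51, 0], [ 0.5692 -0.1041]
250 [-0.81, -0.38, 0], [ 0.5774 -0.1079]
260 [-0.87, -0.23, 0], [ 0.5861 -0.1102]
270 [-0.89, -0.08, 0], [ 0.595 -0.111]
270 [-0.90, 0.00, 0], [ 0.604 -0.111]
280 [-0.89, 0.08, 0], [ 0.6129 -0.1102]
290 [-0.87, 0.23, 0], [ 0.6216 -0.1079]
300 [-0.81, 0.38, 0], [ 0.6298 -0.1041]
310 [-0.74, 0.51, 0], [ 0.6371 -0.099 ]
320 [-0.63, 0.63, 0], [ 0.6435 -0.0926]
330 [-0.51, 0.74, 0], [ 0.6486 -0.0853]
340 [-0.38, 0.81, 0], [ 0.6524 -0.0771]
350 [-0.23, 0.87, 0], [ 0.6547 -0.0684]
360 [-0.08, 0.89, 0], [ 0.6555 -0.0595]
360 [-0.00, 0.85, 0], [ 0.6555 -0.051 ]
360 [-0.00, 0.85, 0], [ 0.6555 -0.0425]
370 [0.08, 0.89, 0], [ 0.6547 -0.0336]
380 [0.23, 0.87, 0], [ 0.6524 -0.0249]
390 [0.38, 0.81, 0], [ 0.6486 -0.0167]
400 [0.51, 0.74, 0], [ 0.6435 -0.0094]
410 [0.63, 0.63, 0], [ 0.6371 -0.003 ]
420 [0.74, 0.51, 0]
[... 542 characters left out ...]
.5435 -0.051 ]
540 [-0.00, -0.85, 0], [ 0.5435 -0.0595]
550 [-0.08, -0.89, 0], [ 0.5443 -0.0684]
560 [-0.23, -0.87, 0], [ 0.5466 -0.0771]
570 [-0.38, -0.81, 0], [ 0.5504 -0.0852]
580 [-0.51, -0.74, 0], [ 0.5555 -0.0926]
590 [-0.63, -0.63, 0], [ 0.5619 -0.099 ]
600 [-0.74, -0.51, 0], [ 0.5692 -0.1041]
610 [-0.81, -0.38, 0], [ 0.5774 -0.1079]
620 [-0.87, -0.23, 0], [ 0.5861 -0.1102]
630 [-0.89, -0.08, 0], [ 0.595 -0.111]
630 [-0.90, 0.00, 0], [ 0.604 -0.111]
640 [-0.89, 0.08, 0], [ 0.6129 -0.1102]
650 [-0.87, 0.23, 0], [ 0.6216 -0.1079]
660 [-0.81, 0.38, 0], [ 0.6298 -0.1041]
670 [-0.74, 0.51, 0], [ 0.6371 -0.099 ]
680 [-0.63, 0.63, 0], [ 0.6435 -0.0926]
690 [-0.51, 0.74, 0], [ 0.6486 -0.0853]
```

Now on to the corner on the robot's side and round towards the right, with a lighter press.

Call:
move_arm(offset=[[0.45,-0.73,0],[-0.03,-0.73,0],[-0.04,-0.73,0],[-0.23,-0.87,0],[-0.38,-0.81,0],[-0.51,-0.74,0]], turn=[[0,0,0],[0,0,0],[0,0,0],[0,0,0],[0,0,0],[0,0,0]], fingers=[0,0,0,0,0,0])

```text
clock: 8.7
tcp_pos: [0.5546, -0.0923, 0.1458]
ee_rot: [[-1.0, -0.0, -0.002], [-0.0, 1.0, -0.0], [0.002, -0.0, -1.0]]
wrist_force: [-4.1, -1.3, 0.3]
width: 0.0002
```

```bash
python3 tshot.py 6
```

```text
(no output)
```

View pics/ts6.png

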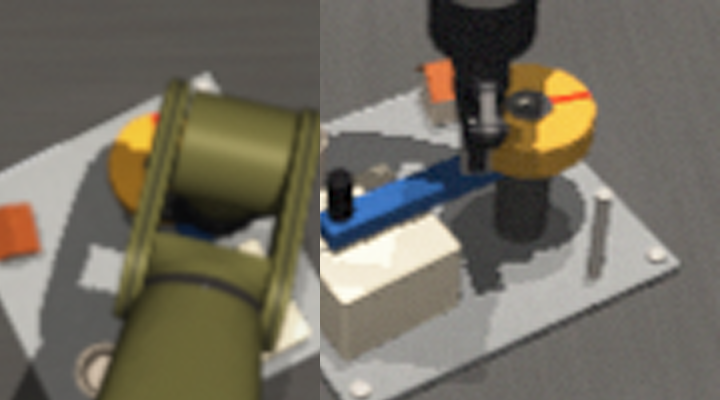

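```bash
python3 nxt.py .5555 -.0926 221 .0045 .0085 .049 50 | sed 's/0.0->//'
```

```text
230 [-0.80, -0.44, 0], [ 0.5635 -0.097 ]
240 [-0.70, -0.49, 0], [ 0.5705 -0.1019]
250 [-0.77, -0.36, 0], [ 0.5782 -0.1055]
260 [-0.83, -0.22, 0], [ 0.5865 -0.1078]
270 [-0.85, -0.07, 0], [ 0.595  -0.1085]
270 [-0.90, 0.00, 0], [ 0.604  -0.1085]
280 [-0.85, 0.07, 0], [ 0.6125 -0.1078]
290 [-0.83, 0.22, 0], [ 0.6208 -0.1055]
300 [-0.77, 0.36, 0], [ 0.6285 -0.1019]
310 [-0.70, 0.49, 0], [ 0.6355 -0.097 ]
320 [-0.60, 0.60, 0], [ 0.6415 -0.091 ]
330 [-0.49, 0.70, 0], [ 0.6464 -0.084 ]
340 [-0.36, 0.77, 0], [ 0.65   -0.0763]
350 [-0.22, 0.83, 0], [ 0.6523 -0.068 ]
360 [-0.07, 0.85, 0], [ 0.653  -0.0595]
360 [-0.00, 0.85, 0], [ 0.653 -0.051]
360 [-0.00, 0.85, 0], [ 0.653  -0.0425]
370 [0.07, 0.85, 0], [ 0.6523 -0.034 ]
380 [0.22, 0.83, 0], [ 0.65   -0.0257]
390 [0.36, 0.77, 0], [ 0.6464 -0.018 ]
400 [0.49, 0.70, 0], [ 0.6415 -0.011 ]
410 [0.60, 0.60, 0], [ 0.6355 -0.005 ]
420 [0.70, 0.49, 0], [ 6.285e-01 -1.000e-04]
430 [0.77, 0.36, 0], [0.6208 0.0035]
440 [0.83, 0.22, 0], [0.6125 0.0058]
450 [0.85, 0.07, 0], [0.604  0.0065]
450 [0.90, 0.00, 0], [0.595  0.0065]
460 [0.85, -0.07, 0], [0.5865
[... 201 characters left out ...]
26 -0.018 ]
520 [0.36, -0.77, 0], [ 0.549  -0.0257]
530 [0.22, -0.83, 0], [ 0.5467 -0.034 ]
540 [0.07, -0.85, 0], [ 0.546  -0.0425]
540 [-0.00, -0.85, 0], [ 0.546 -0.051]
540 [-0.00, -0.85, 0], [ 0.546  -0.0595]
550 [-0.07, -0.85, 0], [ 0.5467 -0.068 ]
560 [-0.22, -0.83, 0], [ 0.549  -0.0763]
570 [-0.36, -0.77, 0], [ 0.5526 -0.084 ]
580 [-0.49, -0.70, 0], [ 0.5575 -0.091 ]
590 [-0.60, -0.60, 0], [ 0.5635 -0.097 ]
600 [-0.70, -0.49, 0], [ 0.5705 -0.1019]
610 [-0.77, -0.36, 0], [ 0.5782 -0.1055]
620 [-0.83, -0.22, 0], [ 0.5865 -0.1078]
630 [-0.85, -0.07, 0], [ 0.595  -0.1085]
630 [-0.90, 0.00, 0], [ 0.604  -0.1085]
640 [-0.85, 0.07, 0], [ 0.6125 -0.1078]
650 [-0.83, 0.22, 0], [ 0.6208 -0.1055]
```

Call:
move_arm(offset=[[-0.8,-0.46,0],[-0.7,-0.5,0],[-0.77,-0.38,0],[-0.83,-0.22,0],[-0.85,-0.08,0],[-0.9,0,0]], turn=[[0,0,0],[0,0,0],[0,0,0],[0,0,0],[0,0,0],[0,0,0]], fingers=[0,0,0,0,0,0])

```text
clock: 9.55
tcp_pos: [0.6035, -0.1126, 0.1453]
ee_rot: [[-1.0, 0.0, -0.0], [0.0, 1.0, -0.009], [0.0, -0.009, -1.0]]
wrist_force: [-2.3, -15.9, -6.2]
width: -0.0004
```

```bash
python3 tshot.py 7
```

```text
(no output)
```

View pics/ts7.png

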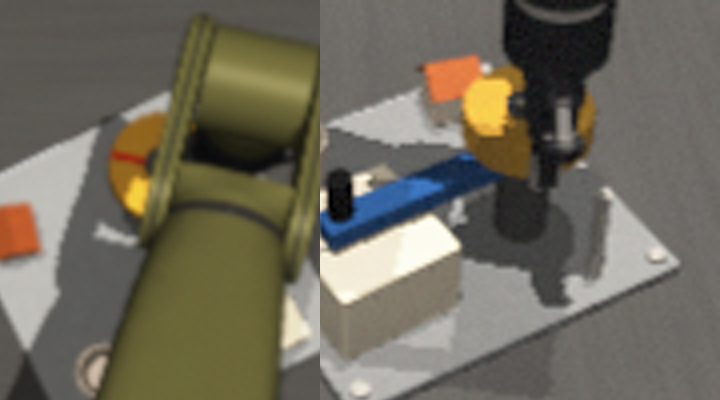

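Call:
move_arm(offset=[[-0.85,0.08,0],[-0.83,0.22,0],[-0.77,0.38,0],[-0.7,0.5,0],[-0.6,0.6,0],[-0.48,0.7,0],[-0.36,0.77,0],[-0.2,0.83,0],[0,0.85,0],[0.1,0.85,0]], turn=[[0,0,0],[0,0,0],[0,0,0],[0,0,0],[0,0,0],[0,0,0],[0,0,0],[0,0,0],[0,0,0],[0,0,0]], fingers=[0,0,0,0,0,0,0,0,0,0])

```text
clock: 10.9
tcp_pos: [0.6615, -0.0519, 0.1463]
ee_rot: [[-0.999, 0.002, 0.033], [0.002, 1.0, -0.003], [-0.033, -0.003, -0.999]]
wrist_force: [45.8, -3.8, -31.4]
width: -0.0
```

```bash
python3 tshot.py 8; python3 look.py w8
```

```text
11.0 [ 0.6615623  -0.05024427  0.14640944] [ 41.38011851  -0.78893606 -27.05599366] 7.90854936680464e-05
[[-9.995e-01  9.000e-04  3.270e-02]
 [ 8.000e-04  1.000e+00 -1.100e-03]
 [-3.270e-02 -1.100e-03 -9.995e-01]] [-0.158  0.223  1.73   0.004  1.157 -1.73 ]
```

View pics/ts8.png

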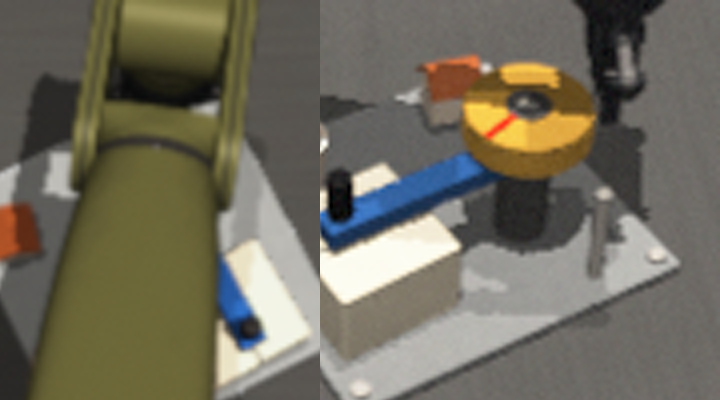

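```bash
sed -i 's/C=np.array(\[.5995/C=np.array([.6000/' path.py; python3 nxt.py .651 -.0512 359 .0055 .0085 .050 40 | sed 's/0.0->//'
```

```text
370 [-0.19, 0.87, 0], [ 0.6529 -0.0425]
370 [-0.19, 0.87, 0], [ 0.6547 -0.0338]
380 [0.23, 0.84, 0], [ 0.6525 -0.0254]
390 [0.37, 0.79, 0], [ 0.6488 -0.0175]
400 [0.50, 0.71, 0], [ 0.6438 -0.0104]
410 [0.62, 0.62, 0], [ 0.6376 -0.0042]
420 [0.71, 0.50, 0], [0.6305 0.0008]
430 [0.79, 0.37, 0], [0.6226 0.0045]
440 [0.84, 0.23, 0], [0.6142 0.0067]
450 [0.87, 0.08, 0], [0.6055 0.0075]
450 [0.55, 0.00, 0], [0.6    0.0075]
450 [0.55, 0.00, 0], [0.5945 0.0075]
460 [0.87, -0.08, 0], [0.5858 0.0067]
470 [0.84, -0.23, 0], [0.5774 0.0045]
480 [0.79, -0.37, 0], [0.5695 0.0008]
490 [0.71, -0.50, 0], [ 0.5624 -0.0042]
500 [0.62, -0.62, 0], [ 0.5562 -0.0104]
510 [0.50, -0.71, 0], [ 0.5512 -0.0175]
520 [0.37, -0.79, 0], [ 0.5475 -0.0254]
530 [0.23, -0.84, 0], [ 0.5453 -0.0338]
540 [0.08, -0.87, 0], [ 0.5445 -0.0425]
540 [-0.00, -0.85, 0], [ 0.5445 -0.051 ]
540 [-0.00, -0.85, 0], [ 0.5445 -0.0595]
550 [-0.08, -0.87, 0], [ 0.5453 -0.0682]
560 [-0.23, -0.84, 0], [ 0.5475 -0.0766]
570 [-0.37, -0.79, 0], [ 0.5512 -0.0845]
580 [-0.50, -0.71, 0], [ 0.5562 -0.0916]
590 [-0.62, -0.62, 0], [ 0.5624 -0.0978]
600 [-0.71, -0.50, 0], [ 0.5695 -0.1028]
610 [-0.79, -0.37, 0], [ 0.5774 -0.1065]
620 [-0.84, -0.23, 0], [ 0.5858 -0.1087]
630 [-0.87, -0.08, 0], [ 0.5945 -0.1095]
630 [-0.55, 0.00, 0], [ 0.6    -0.1095]
630 [-0.55, 0.00, 0], [ 0.6055 -0.1095]
640 [-0.87, 0.08, 0], [ 0.6142 -0.1087]
650 [-0.84, 0.23, 0], [ 0.6226 -0.1065]
660 [-0.79, 0.37, 0], [ 0.6305 -0.1028]
670 [-0.71, 0.50, 0], [ 0.6376 -0.0978]
680 [-0.62, 0.62, 0], [ 0.6438 -0.0916]
690 [-0.50, 0.71, 0], [ 0.6488 -0.0845]
```

Call:
move_arm(offset=[[-0.4,0.85,0],[0.02,0.87,0],[0.23,0.84,0],[0.37,0.79,0],[0.5,0.71,0],[0.62,0.62,0],[0.71,0.5,0],[0.79,0.37,0],[0.84,0.23,0],[0.87,0.08,0]], turn=[[0,0,0],[0,0,0],[0,0,0],[0,0,0],[0,0,0],[0,0,0],[0,0,0],[0,0,0],[0,0,0],[0,0,0]], fingers=[0,0,0,0,0,0,0,0,0,0])

```text
clock: 12.3
tcp_pos: [0.6065, 0.0136, 0.1465]
ee_rot: [[-1.0, 0.0, 0.005], [0.0, 1.0, 0.01], [-0.005, 0.01, -1.0]]
wrist_force: [3.3, 16.2, -2.4]
width: 0.0
```

```bash
python3 tshot.py 9
```

```text
(no output)
```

View pics/ts9.png

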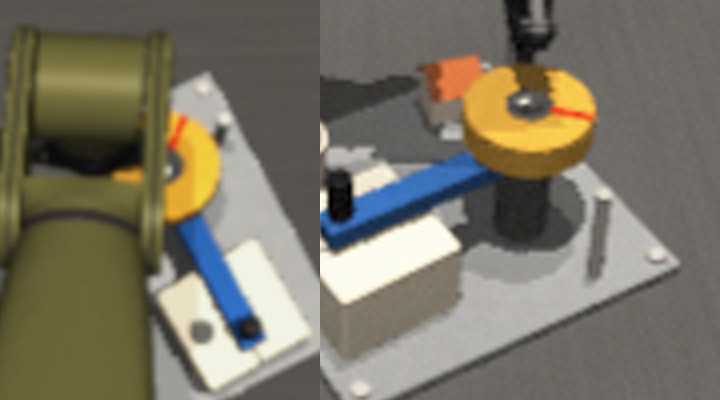

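Call:
move_arm(offset=[[0.55,0,0],[0.55,0,0],[0.87,-0.08,0],[0.84,-0.23,0],[0.79,-0.37,0],[0.71,-0.5,0],[0.62,-0.62,0],[0.5,-0.71,0],[0.37,-0.79,0],[0.23,-0.84,0]], turn=[[0,0,0],[0,0,0],[0,0,0],[0,0,0],[0,0,0],[0,0,0],[0,0,0],[0,0,0],[0,0,0],[0,0,0]], fingers=[0,0,0,0,0,0,0,0,0,0])

```text
clock: 13.65
tcp_pos: [0.5424, -0.0313, 0.1452]
ee_rot: [[-1.0, -0.0, -0.007], [-0.0, 1.0, 0.004], [0.007, 0.004, -1.0]]
wrist_force: [-10.0, 4.7, 1.6]
width: 0.0003
```

```bash
python3 tshot.py 10
```

```text
(no output)
```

View pics/ts10.png

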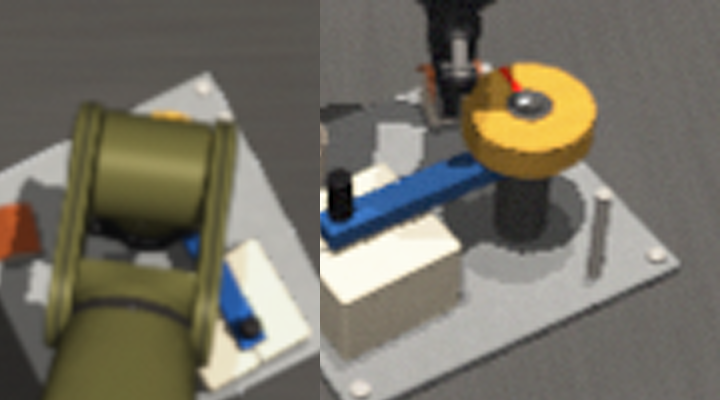

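```bash
cat > mk.py <<'E'
import sys
from h import *
def mk(n,img):
    im=cv2.imread(img)[:,:,::-1].copy()
    red=mask(im,(0,170,110),(8,255,255))|mask(im,(172,170,110),(180,255,255))
    # collar centre as this camera sees it
    c0=np.array([.600,-.051]); ys,xs=np.nonzero(red)
    p=np.array([onz(n,q,.142)[:2] for q in zip(xs,ys)]); r=np.linalg.norm(p-c0,axis=1); k=(r<.055)&(r>.01); p=p[k]
    if len(p)<3: print(n,"few"); return
    v=p.mean(0)-c0; l=cv2.fitLine(p.astype(np.float32),cv2.DIST_L2,0,1e-4,1e-4).ravel()
    print(n,len(p),"mean-dir",np.degrees(np.arctan2(v[1],v[0]))%360,"line",np.degrees(np.arctan2(l[1],l[0]))%180,"r",r[k].min(),r[k].max())
for f in sys.argv[1:]: mk("side" if "side" in f else "top",f)
E
python3 mk.py pics/side0.png pics/top0.png pics/side8_full.png pics/side9_full.png pics/top9_full.png pics/side10_full.png
```

```text
side 10 mean-dir 216.36130301446326 line 37.2421 r 0.0162628526263021 0.04225702592561453
top 4 mean-dir 217.3862232549037 line 36.266335 r 0.018049885056572 0.041263709634637366
side 9 mean-dir 223.17343728566763 line 42.82954 r 0.01738350370027723 0.04328491536757952
side 11 mean-dir 340.88793185204827 line 156.7908 r 0.02078025971876748 0.05161358476446176
top 6 mean-dir 339.08632349482855 line 157.88544 r 0.019974415611944366 0.04801433594230612
side 11 mean-dir 105.18252765405305 line 106.86523 r 0.019347635819593832 0.04551049022558121
```

Call:
move_arm(offset=[[0.08,-0.87,0],[0,-0.85,0],[0,-0.85,0],[-0.08,-0.87,0],[-0.23,-0.84,0],[0,0,0]], turn=[[0,0,0],[0,0,0],[0,0,0],[0,0,0],[0,0,0],[0,0,0]], fingers=[0,0,0,0,0,0])

```text
clock: 14.5
tcp_pos: [0.5456, -0.0768, 0.1453]
ee_rot: [[-1.0, 0.0, -0.004], [0.0, 1.0, -0.001], [0.004, -0.001, -1.0]]
wrist_force: [-6.5, -3.6, -1.4]
width: 0.0003
```

```bash
python3 tshot.py 11; python3 mk.py pics/side11_full.png
```

```text
side 6 mean-dir 162.4957887049001 line 163.84363 r 0.016289710038751466 0.02909594495178409
```

View pics/ts11.png

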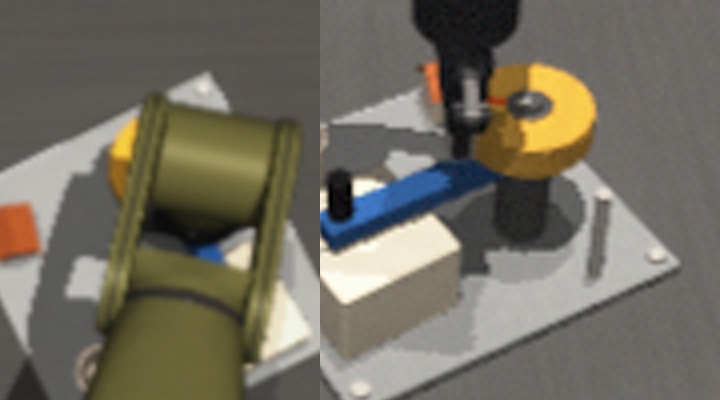

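Call:
move_arm(offset=[[-0.42,-0.75,0],[-0.55,-0.68,0],[-0.62,-0.6,0],[-0.35,-0.26,0],[0,0,0]], turn=[[0,0,0],[0,0,0],[0,0,0],[0,0,0],[0,0,0]], fingers=[0,0,0,0,0])

```text
clock: 15.22
tcp_pos: [0.5646, -0.1015, 0.1452]
ee_rot: [[-1.0, -0.0, -0.006], [-0.0, 1.0, -0.005], [0.006, -0.005, -1.0]]
wrist_force: [-9.9, -9.8, -1.0]
width: 0.0003
```

```bash
python3 tshot.py 12; python3 mk.py pics/side12_full.png pics/top12_full.png
```

```text
Traceback (most recent call last):
  File "mk.py", line 12, in <module>
    for f in sys.argv[1:]: mk("side" if "side" in f else "top",f)
                           ~~^^^^^^^^^^^^^^^^^^^^^^^^^^^^^^^^^^^^
  File "mk.py", line 8, in mk
    p=np.array([onz(n,q,.142)[:2] for q in zip(xs,ys)]); r=np.linalg.norm(p-c0,axis=1); k=(r<.055)&(r>.01); p=p[k]
                                                                          ~^~~
ValueError: operands could not be broadcast together with shapes (0,) (2,)
```

View pics/ts12.png

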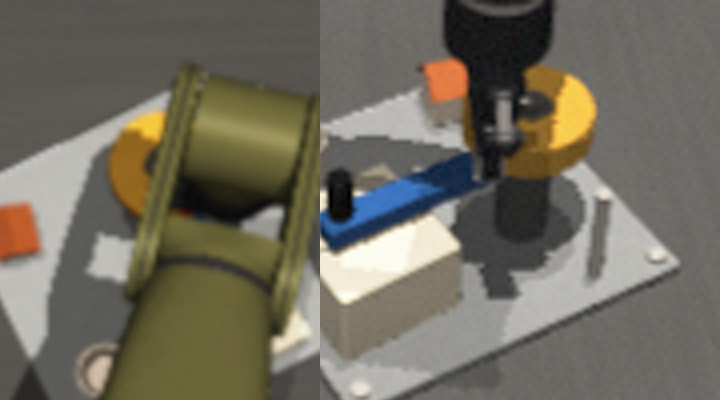

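Call:
move_arm(offset=[[0.5,-0.6,0],[1.5,-1.8,0],[0,0,-5],[-1,2,-5],[-3,3,-5],[-2,3,0],[0,0,0],[0,0,0]], turn=[[0,0,0],[0,0,0],[0,0,0],[0,0,0],[0,0,0],[0,0,0],[0,0,0],[0,0,0]], fingers=[0,0,0,0,0,0,0,0])

```text
clock: 16.32
tcp_pos: [0.605, -0.0442, 0.2937]
ee_rot: [[-1.0, -0.0, 0.0], [-0.0, 1.0, 0.0], [-0.0, 0.0, -1.0]]
wrist_force: [-0.1, -0.2, -0.1]
width: 0.0002
```

```bash
python3 look.py w13; python3 tshot.py 13; python3 mk.py pics/side13_full.png; cat > wm.py <<'E'
import sys
from h import *
from scipy.optimize import least_squares
n=sys.argv[1]
s=dict(np.load(f"pics/{n}.npz")); im=cv2.imread(f"pics/{n}.png")[:,:,::-1].copy()
c=np.array([.6,-.051])
red=mask(im,(0,150,120),(6,255,255))|mask(im,(172,150,120),(180,255,255)); ys,xs=np.nonzero(red)
p=np.array([onz("wrist",q,.142,s)[:2] for q in zip(xs,ys)]); r=np.linalg.norm(p-c,axis=1); p=p[(r<.055)&(r>.01)].astype(np.float32)
l=cv2.fitLine(p,cv2.DIST_L2,0,1e-4,1e-4).ravel(); v=p.mean(0)-c
print("mark line",np.degrees(np.arctan2(l[1],l[0]))%180,"mean dir",np.degrees(np.arctan2(v[1],v[0]))%360,len(p), "perp offset mm of line from centre",1e3*((c-l[2:])@[-l[1],l[0]]))
w=mask(im,(0,0,150),(180,70,255)); ys,xs=np.nonzero(w)
q=np.array([onz("wrist",z,.1485,s)[:2] for z in zip(xs,ys)]); r=np.linalg.norm(q-c,axis=1); q=q[r<.014].astype(np.float32)
l=cv2.fitLine(q,cv2.DIST_L2,0,1e-4,1e-4).ravel(); print("white line",np.degrees(np.arctan2(l[1],l[0]))%180,l[2:],len(q))
u=proj("wrist",(.6,-.051,.142),s); x,y=[int(max(0,t-60)) for t in u]
cv2.imwrite(f"pics/{n}c.png",cv2.resize(im[y:y+120,x:x+120,::-1],None,fx=4,fy=4,interpolation=cv2.INTER_CUBIC))
E
python3 wm.py w1; python3 wm.py w13
```

```text
16.325 [ 0.60498151 -0.04421112  0.29372244] [-0.12469179 -0.2174343  -0.08205866] 0.0001529729408931136
[[-1.e+00 -3.e-04  3.e-04]
 [-3.e-04  1.e+00  1.e-04]
 [-3.e-04  1.e-04 -1.e+00]] [-0.161  0.008  1.709  0.     1.424 -1.733]
side 10 mean-dir 200.63198423093402 line 22.56654 r 0.01682669579769103 0.04484406794196255
mark line 36.130337 mean dir 216.7017257579291 144 perp offset mm of line from centre 0.33036541434332656
mark line 21.391945 mean dir 202.4892397701073 156 perp offset mm of line from centre 0.6353248395939843Traceback (most recent call last):
  File "wm.py", line 12, in <module>
    q=np.array([onz("wrist",z,.1485,s)[:2] for z in zip(xs,ys)]); r=np.linalg.norm(q-c,axis=1); q=q[r<.014].astype(np.float32)
                ~~~^^^^^^^^^^^^^^^^^^^
  File "h.py", line 13, in onz
    o,d=ray(n,uv,st); return o+d*(z-o[2])/d[2]
        ~~~^^^^^^^^^
  File "h.py", line 6, in ray
    c=cams.get_calibration(n); f=K(c)
ValueError: time passes only in moves, steps and waits
Traceback (most recent call last):
  File "wm.py", line 12, in <module>
    q=np.array([onz("wrist",z,.1485,s)[:2] for z in zip(xs,ys)]); r=np.linalg.norm(q-c,axis=1); q=q[r<.014].astype(np.float32)
                ~~~^^^^^^^^^^^^^^^^^^^
  File "h.py", line 13, in onz
    o,d=ray(n,uv,st); return o+d*(z-o[2])/d[2]
        ~~~^^^^^^^^^
  File "h.py", line 6, in ray
    c=cams.get_calibration(n); f=K(c)
ValueError: time passes only in moves, steps and waits
```

```bash
sed -i 's/cams.get_calibration(n)/cal(n)/' h.py; cat >> h.py <<'E'
_c={}
def cal(n):
    if n not in _c: _c[n]=cams.get_calibration(n)
    return _c[n]
E
python3 wm.py w1; python3 wm.py w13
```

```text
mark line 36.130337 mean dir 216.7017257579291 144 perp offset mm of line from centre 0.33036541434332656
white line 20.865963 [ 0.5947351  -0.05363173] 45
mark line 21.391945 mean dir 202.4892397701073 156 perp offset mm of line from centre 0.6353248395939843
white line 23.694532 [ 0.595701   -0.05364821] 60
```

View pics/w13c.png

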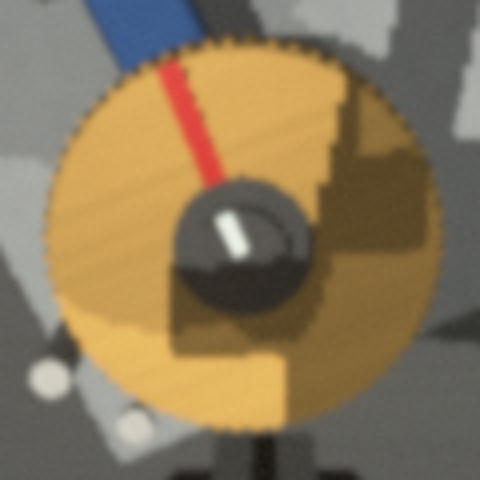

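```bash
python3 - <<'E'
from h import *
s=dict(np.load("pics/w13.npz")); im=cv2.imread("pics/w13.png")[:,:,::-1].copy()
g=cv2.GaussianBlur(cv2.cvtColor(im,cv2.COLOR_RGB2GRAY),(3,3),0)
u=[proj("wrist",(.6+np.cos(np.radians(25))*a+np.sin(np.radians(25))*.1,-.051+np.sin(np.radians(25))*a-np.cos(np.radians(25))*.1,.012),s) for a in(-.2,.08)]; print(u)
P=[];(x1,y1),(x2,y2)=u
for y in range(int(max(y1,30))+10,int(y2)-10,2):
    x0=x1+(y-y1)*(x2-x1)/(y2-y1); lo=int(x0)-12
    if lo<0: continue
    d=np.diff(g[y,lo:lo+24].astype(float)); i=d.argmax()
    if d[i]>8: P.append((lo+i+.5,y))
P=np.array(P,np.float32); l=cv2.fitLine(P,cv2.DIST_HUBER,0,.01,.01).ravel()
a=onz("wrist",l[2:]-70*l[:2],.012,s);b=onz("wrist",l[2:]+70*l[:2],.012,s); print(len(P),np.degrees(np.arctan2(*(b-a)[[1,0]])))
# top camera plate contour
t=cv2.imread("pics/top0.png")[:,:,::-1].copy(); m=mask(t,(0,0,120),(180,40,200)); m[:140]=0;m[255:]=0;m[:,:215]=0;m[:,325:]=0
h=cv2.convexHull(biggest(cv2.morphologyEx(m,cv2.MORPH_CLOSE,np.ones((5,5))))); r=cv2.minAreaRect(h); b=cv2.boxPoints(r)
w=np.array([onz("top",p,.012)[:2] for p in b]); print(w.round(4)); 
for i in range(4):
    d=w[(i+1)%4]-w[i]; print(np.linalg.norm(d).round(4),np.degrees(np.arctan2(d[1],d[0]))%90)
E
```

```text
[array([116.4994722 ,  53.70820112]), array([214.33184835, 230.92298466])]
79 25.21839233723262
[[ 0.6016  0.1601]
 [ 0.7298 -0.1077]
 [ 0.4513 -0.2307]
 [ 0.3301  0.0307]]
0.297 25.576806763366235
0.3044 23.819725567065177
0.2881 24.8794599632606
0.3007 25.495749696979058
```

Call:
move_arm(offset=[[0.3,4.5,0],[0,4,0],[0,0,5],[0,0,5],[0,0,4.7],[0,0,0],[0,0,0],[0,-1.5,0],[0,0,0],[0,0,0]], turn=[[0,0,0],[0,0,0],[0,0,0],[0,0,0],[0,0,0],[0,0,0],[0,0,0],[0,0,0],[0,0,0],[0,0,0]], fingers=[0,0,0,0,0,0,0,0,0,0])

```text
clock: 17.73
tcp_pos: [0.6025, 0.0254, 0.1482]
ee_rot: [[-1.0, 0.001, 0.002], [0.001, 1.0, 0.0], [-0.002, 0.0, -1.0]]
wrist_force: [0.1, -0.2, 0.2]
width: 0.0002
```

Call:
move_arm(offset=[[0,-1.1,0],[0,-0.5,0],[0,0,0],[0.15,0,0],[0.2,0,0],[0,0,0]], turn=[[0,0,0],[0,0,0],[0,0,0],[0,0,0],[0,0,0],[0,0,0]], fingers=[0,0,0,0,0,0])

```text
clock: 18.48
tcp_pos: [0.5987, 0.0136, 0.1474]
ee_rot: [[-1.0, 0.0, 0.001], [0.0, 1.0, 0.009], [-0.001, 0.009, -1.0]]
wrist_force: [0.9, 14.4, 1.6]
width: -0.0001
```

Call:
move_arm(offset=[[0,0.6,0],[0,2,0],[0,0,-5],[0,-1,-5],[0,-4.5,-4.7],[0,-3,0],[0,0,0],[0,0,0]], turn=[[0,0,0],[0,0,0],[0,0,0],[0,0,0],[0,0,0],[0,0,0],[0,0,0],[0,0,0]], fingers=[0,0,0,0,0,0,0,0])

```text
clock: 19.48
tcp_pos: [0.5981, -0.0467, 0.2911]
ee_rot: [[-1.0, -0.0, -0.002], [-0.0, 1.0, 0.001], [0.002, 0.001, -1.0]]
wrist_force: [0.1, 0.1, 0.2]
width: 0.0001
```

```bash
python3 look.py w14; python3 wm.py w14;  python3 tshot.py 14; python3 mk.py pics/side14_full.png
```

```text
19.475 [ 0.59809222 -0.04673408  0.29114185] [0.11233845 0.050787   0.23282805] 8.069186309653129e-05
[[-1.0e+00 -0.0e+00 -1.6e-03]
 [-0.0e+00  1.0e+00  7.0e-04]
 [ 1.6e-03  7.0e-04 -1.0e+00]] [-0.168 -0.004  1.726  0.     1.422 -1.738]
mark line 25.501436 mean dir 206.16692632530868 153 perp offset mm of line from centre 0.3803016922059277
white line 27.408022 [ 0.5939953 -0.0543194] 34
side 13 mean-dir 205.5552272749833 line 25.042702 r 0.0162628526263021 0.04700096169293069
```

View pics/w14c.png

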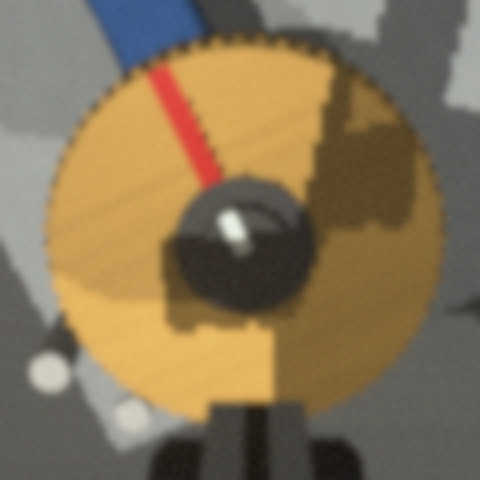

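Call:
move_arm(offset=[[4.1,-0.9,0],[4.1,-0.9,0],[4.1,-0.9,0],[4.3,-0.9,0],[0,0,4.8],[0,0,4.8],[0,0,4.8],[0,0,0],[0,0,0],[0,0,0]], turn=[[0,0,0],[0,0,0],[0,0,0],[0,0,0],[0,0,0],[0,0,0],[0,0,0],[0,0,0],[0,0,0],[0,0,0]], fingers=[0,0,0,0,0,0,0,0,0,0])

```text
clock: 20.88
tcp_pos: [0.4342, -0.0838, 0.1509]
ee_rot: [[-1.0, -0.0, 0.004], [-0.0, 1.0, -0.001], [-0.004, -0.001, -1.0]]
wrist_force: [-0.2, 0.4, 0.3]
width: -0.0
```

```bash
python3 look.py w15; python3 tshot.py 15;cp pics/side15.png pics/x.png; python3 - <<'E'
import numpy as np
from rig import env
p=env.get_state()["tcp_pos"][:2]; C=np.array([.6,-.051])
prev=p
for th in list(range(206,300,4)):
    a=np.radians(th); t=np.array([-np.sin(a),np.cos(a)]); q=C+.165*np.array([np.cos(a),np.sin(a)])-.026*t
    d=100*(q-prev); print(th,q.round(4),"[%.2f, %.2f, 0]"%(-d[0],d[1])); prev=q
E
```

```text
20.875 [ 0.43419043 -0.08383335  0.15093083] [-0.17930468  0.39202195  0.27440863] -4.0324496002927465e-06
[[-1.0e+00 -3.0e-04  4.5e-03]
 [-3.0e-04  1.0e+00 -1.4e-03]
 [-4.5e-03 -1.4e-03 -1.0e+00]] [-0.312 -0.269  2.203  0.     1.202 -1.883]
206 [ 0.4403 -0.1   ] [-0.68, -1.62, 0]
210 [ 0.4441 -0.111 ] [-0.38, -1.10, 0]
214 [ 0.4487 -0.1217] [-0.46, -1.07, 0]
218 [ 0.454  -0.1321] [-0.53, -1.04, 0]
222 [ 0.46   -0.1421] [-0.60, -1.00, 0]
226 [ 0.4667 -0.1516] [-0.67, -0.95, 0]
230 [ 0.474  -0.1607] [-0.73, -0.91, 0]
234 [ 0.482  -0.1692] [-0.80, -0.85, 0]
238 [ 0.4905 -0.1772] [-0.85, -0.79, 0]
242 [ 0.4996 -0.1845] [-0.91, -0.73, 0]
246 [ 0.5091 -0.1912] [-0.96, -0.67, 0]
250 [ 0.5191 -0.1972] [-1.00, -0.60, 0]
254 [ 0.5295 -0.2024] [-1.04, -0.53, 0]
258 [ 0.5403 -0.207 ] [-1.07, -0.45, 0]
262 [ 0.5513 -0.2108] [-1.10, -0.38, 0]
266 [ 0.5626 -0.2138] [-1.13, -0.30, 0]
270 [ 0.574 -0.216] [-1.14, -0.22, 0]
274 [ 0.5856 -0.2174] [-1.16, -0.14, 0]
278 [ 0.5972 -0.218 ] [-1.16, -0.06, 0]
282 [ 0.6089 -0.2178] [-1.17, 0.02, 0]
286 [ 0.6205 -0.2168] [-1.16, 0.10, 0]
290 [ 0.632  -0.2149] [-1.15, 0.18, 0]
294 [ 0.6434 -0.2123] [-1.14, 0.26, 0]
298 [ 0.6545 -0.2089] [-1.11, 0.34, 0]
```

View pics/side15.png

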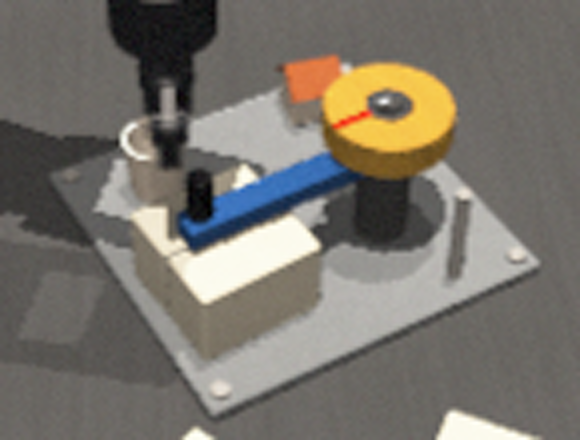

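View pics/w15.png

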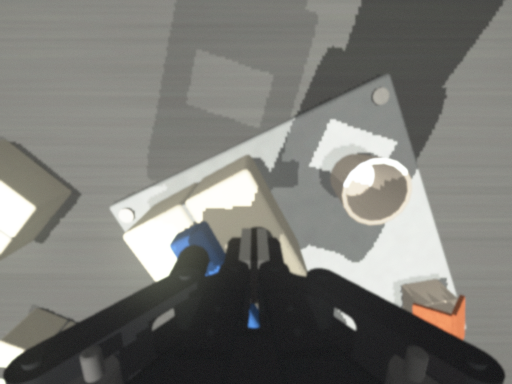

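The fingertips stand beside the black pin on the side away from the stop, above the bar. Pushing now.

Call:
move_arm(offset=[[-0.4,-0.8,0.4],[-0.3,-0.8,0],[-0.38,-1.1,0],[-0.46,-1.07,0],[-0.53,-1.04,0],[0,0,0]], turn=[[0,0,0],[0,0,0],[0,0,0],[0,0,0],[0,0,0],[0,0,0]], fingers=[0,0,0,0,0,0])

```text
clock: 21.78
tcp_pos: [0.4536, -0.1326, 0.1442]
ee_rot: [[-1.0, 0.001, 0.0], [0.001, 1.0, -0.001], [-0.0, -0.001, -1.0]]
wrist_force: [-0.0, -0.3, -0.8]
width: 0.0
```

```bash
python3 tshot.py 16
```

```text
(no output)
```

View pics/side16.png

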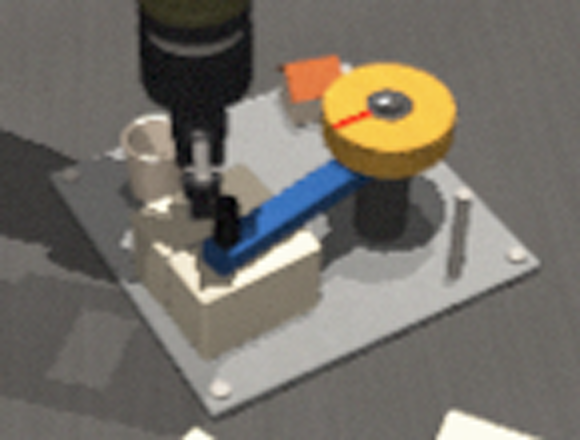

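Call:
move_arm(offset=[[-0.6,-1.0,-0.2],[-0.67,-0.95,0],[-0.73,-0.91,0],[-0.8,-0.85,0],[-0.85,-0.79,0],[-0.91,-0.73,0],[-0.96,-0.67,0],[-1.0,-0.6,0],[-1.04,-0.53,0],[-1.07,-0.45,0]], turn=[[0,0,0],[0,0,0],[0,0,0],[0,0,0],[0,0,0],[0,0,0],[0,0,0],[0,0,0],[0,0,0],[0,0,0]], fingers=[0,0,0,0,0,0,0,0,0,0])

```text
clock: 23.12
tcp_pos: [0.5401, -0.2067, 0.146]
ee_rot: [[-1.0, 0.0, -0.0], [0.0, 1.0, 0.0], [0.0, 0.0, -1.0]]
wrist_force: [-1.3, 0.7, -0.5]
width: -0.0001
```

Call:
move_arm(offset=[[-1.1,-0.38,0],[-1.13,-0.3,0],[-1.14,-0.22,0],[-1.16,-0.14,0],[-1.16,-0.06,0],[-1.17,0.02,0],[0,0,0]], turn=[[0,0,0],[0,0,0],[0,0,0],[0,0,0],[0,0,0],[0,0,0],[0,0,0]], fingers=[0,0,0,0,0,0,0])

```text
clock: 24.0
tcp_pos: [0.6092, -0.2174, 0.1464]
ee_rot: [[-1.0, -0.0, 0.001], [-0.0, 1.0, -0.001], [-0.001, -0.001, -1.0]]
wrist_force: [-0.1, -0.4, 0.6]
width: 0.0002
```

```bash
python3 tshot.py 17; python3 mk.py pics/side17_full.png
```

```text
side 11 mean-dir 205.3536861754756 line 26.744896 r 0.0162628526263021 0.044403532930794076
```

View pics/side17.png

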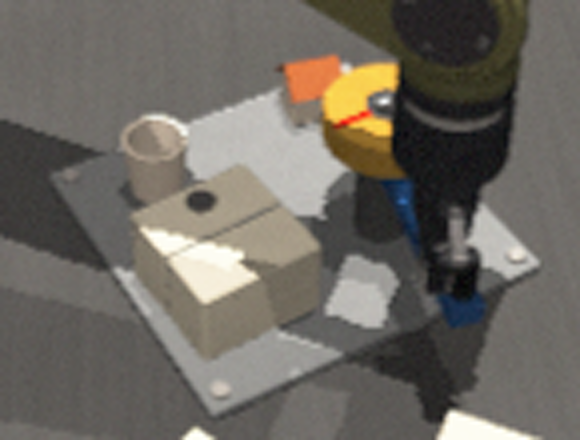

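Mould untouched, mark still at 205°. Last stretch to the stop, watching the force.

Call:
move_arm(offset=[[-1.16,0.1,0],[-1.15,0.18,0],[-0.9,0.2,0],[0,0,0]], turn=[[0,0,0],[0,0,0],[0,0,0],[0,0,0]], fingers=[0,0,0,0])

```text
clock: 24.6
tcp_pos: [0.6412, -0.2123, 0.1463]
ee_rot: [[-1.0, -0.001, 0.001], [-0.001, 1.0, -0.001], [-0.001, -0.001, -1.0]]
wrist_force: [-0.4, 1.0, -0.4]
width: 0.0001
```

Call:
move_arm(offset=[[-0.4,0.12,0],[0,0,0]], turn=[[0,0,0],[0,0,0]], fingers=[0,0])

```text
clock: 24.85
tcp_pos: [0.6444, -0.2113, 0.1462]
ee_rot: [[-1.0, 0.0, 0.001], [0.0, 1.0, -0.0], [-0.001, -0.0, -1.0]]
wrist_force: [0.3, 0.0, -0.2]
width: 0.0002
```

Call:
move_arm(offset=[[-0.3,0.12,0],[0,0,0]], turn=[[0,0,0],[0,0,0]], fingers=[0,0])

```text
clock: 25.1
tcp_pos: [0.6473, -0.21, 0.1462]
ee_rot: [[-1.0, 0.0, 0.0], [0.0, 1.0, -0.0], [-0.0, -0.0, -1.0]]
wrist_force: [-0.6, -0.2, 0.5]
width: -0.0
```

Call:
move_arm(offset=[[-0.3,0.12,0],[-0.1,0.04,0],[0,0,0]], turn=[[0,0,0],[0,0,0],[0,0,0]], fingers=[0,0,0])

```text
clock: 25.48
tcp_pos: [0.6513, -0.2084, 0.1462]
ee_rot: [[-1.0, 0.0, 0.0], [0.0, 1.0, -0.0], [-0.0, -0.0, -1.0]]
wrist_force: [-0.0, -0.9, 1.1]
width: 0.0003
```

Call:
move_arm(offset=[[-0.3,0.12,0],[-0.1,0.04,0],[0,0,0]], turn=[[0,0,0],[0,0,0],[0,0,0]], fingers=[0,0,0])

```text
clock: 25.85
tcp_pos: [0.6553, -0.2067, 0.1461]
ee_rot: [[-1.0, -0.0, 0.0], [-0.0, 1.0, 0.0], [-0.0, 0.0, -1.0]]
wrist_force: [-0.1, 0.4, 1.1]
width: 0.0001
```

```bash
python3 tshot.py 18
```

```text
(no output)
```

View pics/side18.png

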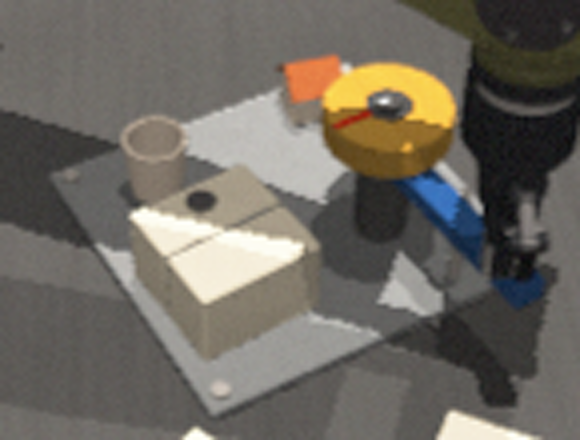

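View pics/top18.png

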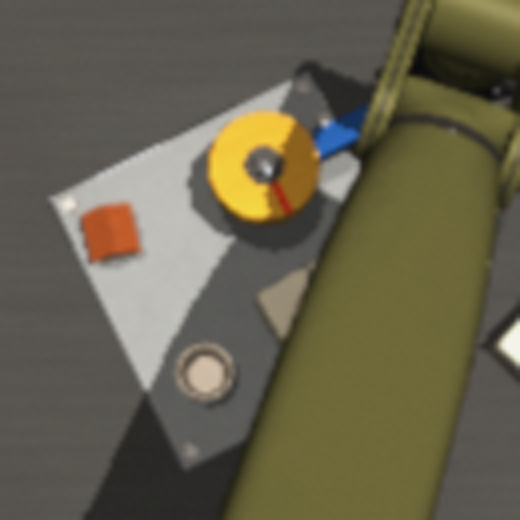

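Call:
move_arm(offset=[[-0.3,0.15,0],[0,0,0]], turn=[[0,0,0],[0,0,0]], fingers=[0,0])

```text
clock: 26.2
tcp_pos: [0.6562, -0.2062, 0.1461]
ee_rot: [[-1.0, -0.0, -0.006], [-0.0, 1.0, -0.001], [0.006, -0.001, -1.0]]
wrist_force: [-8.4, -2.8, 4.1]
width: -0.0002
```

Call:
move_arm(offset=[[-0.3,0.15,0],[0,0,0]], turn=[[0,0,0],[0,0,0]], fingers=[0,0])

```text
clock: 26.45
tcp_pos: [0.6566, -0.2061, 0.146]
ee_rot: [[-1.0, -0.0, -0.013], [0.0, 1.0, -0.003], [0.013, -0.003, -1.0]]
wrist_force: [-19.6, -6.8, 8.8]
width: 0.0001
```

Call:
move_arm(offset=[[-0.3,0.15,0],[0,0,0]], turn=[[0,0,0],[0,0,0]], fingers=[0,0])

```text
clock: 26.7
tcp_pos: [0.657, -0.206, 0.146]
ee_rot: [[-1.0, 0.0, -0.02], [0.0, 1.0, -0.005], [0.02, -0.005, -1.0]]
wrist_force: [-29.1, -8.8, 13.1]
width: 0.0001
```

Stop met: the tip stands still while the force rises. I back off, lift clear and check.

Call:
move_arm(offset=[[0.9,-0.45,0],[1.5,-0.8,0],[1.5,-0.6,0],[0,0,-5],[0,0,-5],[0,2,-5],[0,4,0],[0,4.5,0],[0,3.5,0],[0,0,0]], turn=[[0,0,0],[0,0,0],[0,0,0],[0,0,0],[0,0,0],[0,0,0],[0,0,0],[0,0,0],[0,0,0],[0,0,0]], fingers=[0,0,0,0,0,0,0,0,0,0])

```text
clock: 27.95
tcp_pos: [0.6247, -0.0787, 0.2962]
ee_rot: [[-1.0, -0.003, 0.0], [-0.003, 1.0, 0.0], [-0.0, 0.0, -1.0]]
wrist_force: [0.3, -0.3, 0.1]
width: -0.0001
```

Call:
move_arm(offset=[[0,0,0],[0,0,0]], turn=[[0,0,0],[0,0,0]], fingers=[0,0])

```text
clock: 28.2
tcp_pos: [0.625, -0.0819, 0.296]
ee_rot: [[-1.0, 0.001, -0.0], [0.001, 1.0, -0.0], [0.0, -0.0, -1.0]]
wrist_force: [-0.4, 0.2, -0.6]
width: 0.0004
```

```bash
python3 look.py w19; python3 wm.py w19; python3 tshot.py 19; python3 mk.py pics/side19_full.png
```

```text
28.2 [ 0.62502897 -0.08189012  0.29597695] [-0.4318653   0.15519763 -0.59483152] 0.00040448472291466534
[[-1.0e+00  1.4e-03 -2.0e-04]
 [ 1.4e-03  1.0e+00 -2.0e-04]
 [ 2.0e-04 -2.0e-04 -1.0e+00]] [-0.215  0.06   1.652 -0.     1.43  -1.785]
mark line 25.964268 mean dir 206.06423605277902 157 perp offset mm of line from centre 0.0581242957956667
white line 30.196653 [ 0.5941686  -0.05410005] 24
side 14 mean-dir 205.12947222422312 line 26.139698 r 0.0162628526263021 0.04700096169293069
```

View pics/w19.png

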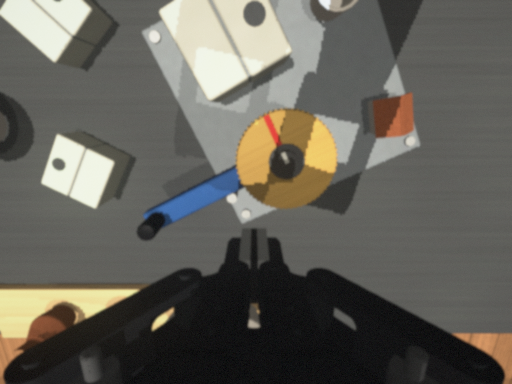

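View pics/side19.png

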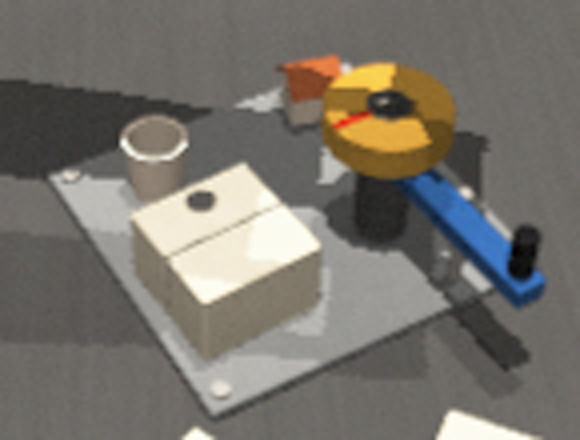

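```bash
python3 -c "
from rig import ticket; print(ticket.finish_job())"
```

```text
the job is handed in; nothing more can be done
None
```

The collar is unscrewed two full turns and the blue arm is against its stop. The job was handed in at about 28 s of the 72 s allowed, with the fingers shut and clear of everything.

**Collar:** I rolled the closed fingertips round the rim, followed the red mark over two turns, then made one small correcting stroke. The mark started at about 216.5°, with the white line at about 205°. It now reads 205.1° in the side camera and 206.1° in the wrist camera. The 205° comes from the base plate's edge. My direct fit of the short white line was noisy, at 201–210°, so I did not rely on it.

**Clamp arm:** After the collar was done, I pushed the black pin counter-clockwise to the robot's right. At the end the fingertip stood still while the force rose to about 33 N, which I took as the stop. The last pictures show the arm lying against the steel stop pin.

**Forces:** The highest fingertip press I read was about 56 N, on the far side of the collar. It came from my misjudging the finger's width, and I eased off straight away. The limit is 120 N at the wrist. Forces were read only at the end of each move, so short peaks in between are not covered.

**Other things:** In the last pictures the mould, cup and house stand where they were. The collar mark did not move while I pushed the arm. I made no separate final check of the vase, mug, bowl, glaze jar or brush, but the arm was never near them.

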